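# Right the knocked-over flux bottles and clear the bench

## Task

The flux bottles on this electronics bench have been knocked over: pick up the amber one with the red cap and hold it upside down for two seconds to mix it, then stand it, and every white bottle too, upright on the blue spill mat. Open the cabinet drawer, put every aluminium module from the bench into it and push it fully shut again. Leave the wire spool, the yellow tin and the screwdriver where they are.

Things in the scene. Friction and masses are not known exactly. Their poses are not given: they have to be found in the camera images.
- flux_amber: Dark amber square bottle with label, closed, round red cap 26 mm across; 120 mm long, 160 g. Own x axis runs base to cap; origin on it, 50 mm from the base (22 mm above the bench as it lies on a flat side). Flat-sided body, 44 x 44 mm, sides facing own +-y and +-z, spans x -50 to +36 mm; cap +46 to +70.
- flux_white1: Milky white square bottle with label, closed, round blue cap 26 mm across; 120 mm long, 160 g. Own x axis runs base to cap; origin on it, 50 mm from the base (22 mm above the bench as it lies on a flat side). Flat-sided body, 44 x 44 mm, sides facing own +-y and +-z, spans x -50 to +36 mm; cap +46 to +70. May be absent.
- flux_white2: Milky white square bottle with label, closed, round blue cap 26 mm across; 120 mm long, 160 g. Own x axis runs base to cap; origin on it, 50 mm from the base (22 mm above the bench as it lies on a flat side). Flat-sided body, 44 x 44 mm, sides facing own +-y and +-z, spans x -50 to +36 mm; cap +46 to +70. May be absent.
- module1: aluminium electronics module, a flat-sided metal block 60 x 36 x 28 mm (x, y, z) with a green panel on top and a brass stub (8 mm across, 10 mm long) at the middle of each x end; 120 g; origin at the centre of its underside, z up. May be absent.
- module2: a second module, the same. May be absent.
- mat: blue spill mat fixed on the bench, 140 x 300 mm (x, y), 4 mm thick; origin at the centre of its underside, z up.
- cab: low grey instrument cabinet fixed on the bench, 250 x 300 x 100 mm (x, y, z), with one white-fronted drawer that slides out along its -x, towards the robot; origin at the centre of its underside.
- drawer_floor (a point): point on the drawer floor, 22 mm above the bench, axes as the cabinet's. Inside, the drawer spans x -62 to +142, y -129 to +129 mm about it; walls 56 mm above the floor, front panel 67 mm. Pulled out by d mm, the part from x = -62 to d - 69 is open from above; the rest is under the cabinet top, 66 mm above the floor. Moves with the drawer.
- cab_drawer0_handle (a point): centre of the drawer's steel bar handle, 120 mm long along the cabinet's y, 35 mm in front of the drawer front and 62 mm above the bench; moves with the drawer.
- cab_drawer0 (a joint): how far the drawer is pulled out, in m: 0 is fully shut; grows as it opens (at most 0.174).
- wire_spool: copper wire spool, 60 mm across, 48 mm tall; not to be disturbed. Origin at the centre of its underside.
- flux_tin: round yellow tin, 68 mm across, 24 mm tall; not to be disturbed. Origin at the centre of its underside.
- driver: screwdriver with a blue handle, about 180 mm long, lying on the bench; origin near its middle; not to be disturbed.
Mind the look-alikes: they are no part of the job. Leave any turquoise look-alike of the flux_white1 alone.

How it is judged (in metres and radians):
On the way, in this order (a step that is already met when the one before it is completed fails the run):
1. the amber bottle is held upside down, cap well below level, clear of the bench (angle between flux_amber's own x axis and vertical above 2.2 rad and height (world z) of flux_amber above 0.07 m), for 1.2 s.
2. the amber bottle stands upright on the mat again (angle between flux_amber's own x axis and vertical below 0.12 rad and x of flux_amber in the frame of mat between -0.07 and 0.07 m and y of flux_amber in the frame of mat between -0.15 and 0.15 m and z of flux_amber in the frame of mat between 0.046 and 0.062 m and linear speed of flux_amber below 0.03 m/s), for 0.4 s.
At the end, for the whole second after the job is handed in: All bottles present stand upright (within 7 degrees) on the spill mat with their axes over it, all modules present lie inside the drawer, everything is at rest, and the drawer is shut to within 12 mm (all of step 2 and angle between each of flux_white1, flux_white2's own x axis and vertical below 0.12 rad and x of flux_white1 in the frame of mat between -0.07 and 0.07 m and y of flux_white1 in the frame of mat between -0.15 and 0.15 m and z of flux_white1 in the frame of mat between 0.046 and 0.062 m and linear speed of each of flux_white1, flux_white2, module1, module2 below 0.03 m/s and x of flux_white2 in the frame of mat between -0.07 and 0.07 m and y of flux_white2 in the frame of mat between -0.15 and 0.15 m and z of flux_white2 in the frame of mat between 0.046 and 0.062 m and x of module1 in the frame of drawer_floor between -0.07 and 0.145 m and y of module1 in the frame of drawer_floor between -0.13 and 0.13 m and z of module1 in the frame of drawer_floor between -0.01 and 0.05 m and x of module2 in the frame of drawer_floor between -0.07 and 0.145 m and y of module2 in the frame of drawer_floor between -0.13 and 0.13 m and z of module2 in the frame of drawer_floor between -0.01 and 0.05 m and value of joint cab_drawer0 below 0.012 m); the robot touches nothing.
It fails at once if the wire spool is pushed more than 3 cm from its place (distance of wire_spool from where it was at the start of the episode above 0.03 m).
It fails at once if the yellow tin is pushed more than 3 cm from its place (distance of flux_tin from where it was at the start of the episode above 0.03 m).
It fails at once if the screwdriver is pushed more than 3 cm from its place (distance of driver from where it was at the start of the episode above 0.03 m).
Of flux_white1, flux_white2, module1, module2 only 3 to 4 are there at a start; the rules pass over those that are not, and their reading is None.
At some moment in a run one of flux_amber, flux_white1, flux_white2, module1, module2 may be knocked a few centimetres aside while the robot is not near it.
It also fails if it takes over 210 s, if anything falls off the work surface, if the arm or the gripper's body presses on something with over 40 N, if the wrist force passes 120 N, or if a joint passes its speed limit or range.

## Robot

A 6-joint arm with a two-finger parallel gripper is mounted at the origin on the work surface. World frame = base frame: x ahead of the robot, y to its left, z up, the work surface at z = 0. Lengths are in mm, angles in rad, forces in N, time in s.
With the tool pointing down it reaches from about 400 to 925 mm from the base axis. Payload 12.5 kg.
Tool frame: the origin (TCP) lies at the very end of the fingers, on their centre line; the grasp point (between the pads) lies env.hold_point_z behind it (env.hold_point_z is the distance from the TCP to the grasp point, in mm); y points along the fingers, z is the direction in which the jaws open and shut, and the axes are right-handed (so a half turn about y gives the same grasp; the last joint's range is limited). The gripper opens to 95 mm and grips with 3 to 60 N. Pads are 20 mm wide; open, the fingers measure 119 mm over their backs; the gripper's body (75 mm by 180 mm) begins 59 mm behind the grasp point.
Start: joints at [1.176, 0.491, 1.559, -0, 1.092, -0.106], TCP at [177.985, 599.142, 188.861] pointing down, gripper open.
Joint ranges: [-3.1, 3.1], [-0.84, 2.19], [0.05, 2.79], [-1.13, 4.28], [0.06, 2.93], [-2.69, 2.69]. Speed limits (rad/s): [2.22, 2.22, 2.79, 3.14, 3.14, 3.14].

## Interface

Orientations are given as [roll, pitch, yaw] about the fixed x, y, z axes, in that order (R = Rz(yaw) Ry(pitch) Rx(roll)).
In Python, from cell import env gives the robot as it stands.
- The arm moves only by the shell command python3 -m inch 'ROWS'. ROWS is JSON, one flat list of numbers, 7 for each row, row after row: the shift along the tool's x, y, z in m, then the turn, a rotation vector about the tool's x, y, z in degrees, then the closure, from -1 (fully open) to 1 (shut). In form: [tx, ty, tz, ax, ay, az, hand, tx, ty, tz, ax, ay, az, hand, ...]. A call has 1 to 10 rows; each row shifts and turns the commanded pose from where the row before left it, along the tool's axes as they then stand; what a row does not reach is not made up. A row lasts 1/10 s, in which the tool goes at most 50 mm and 8.59 degrees, less where a joint would pass 70% of its speed; a pose out of reach is approached as far as the arm can. A call is refused whole if a number of a shift passes 0.05 or a number of a turn 8.59, either way. A call with a gripper value outside its range is refused whole. The fingers move at their own pace and stop on an object; the grip force is fixed at half the most. Time passes only in rows, so rows that do not move let the fingers close. It gives the time, the measured TCP pose, the force and the opening at its end, in the units of the state.
- env.state(): the state, without advancing time (a new reading comes with each control period).
- env.read_camera(name): name is "scene" or "top" or "wrist"; returns a dict with "pixels" (400x640x3 uint8, blue, green, red), "depth" (400x640 float32, mm along the optical axis (not along the pixel's ray), 0 where there is no reading), "mtx" (3x3 intrinsics, pixels), "k1" (the pictures are not rectified: a ray, as slopes to the right and down, at radius r is drawn at 1 + k1 r^2 times it, then the intrinsics apply), "R" (3x3) and "t" (3): a world point X has camera coordinates R X + t. Camera axes: x right, y down, z forward; pixel columns grow to the right and rows downward; lengths in mm; the calibration is good to about 2 mm. A picture is of the moment at which its call begins.
- env.job_done(): hands the job in, once; it reports no verdict.
The state is a dict: "t": time; "joints": joint angles; "qvel": joint speeds; "tau": joint torques, N m; "eef_pos": TCP position; "tcp_rot": TCP orientation; "ft_force": force on the tool from outside, world axes, zero at the start; "moment": the same for the moment, N m; "opening": opening from 0.0 (shut) to 1.0 (fully open).
Only numpy, scipy, OpenCV 4.12 (cv2) and the standard library are available. Lean on these libraries where they do the work, as an engineer would, in place of code of your own. Each camera call takes 0.05 s, during which the arm holds its last target.

## Working session

There is one attempt and no reset: what is moved stays moved. The work goes in short steps, Python scripts to look and compute and a shell command to move; the robot and the scene stay as the last step left them, time stands still between calls to the robot, and variables do not carry over. Pictures are saved under pics/ and viewed, and the job is handed in when it is done.

```bash
ls; mkdir -p pics; python3 - <<'E'
from cell import env
import cv2
print(env.state(), env.hold_point_z)
for n in ("scene","top","wrist"):
    c=env.read_camera(n); cv2.imwrite(f"pics/a_{n}.png",c["pixels"]); print(n,c["mtx"],c["k1"],c["R"],c["t"])
E
```

```text
pics
{'t': 0.0, 'joints': array([ 1.17637488e+00,  4.91571285e-01,  1.55946677e+00, -5.18579992e-05,
        1.09171418e+00, -1.05590680e-01]), 'qvel': array([-6.62254019e-04,  5.42122529e-04, -1.93308677e-04,  3.92613445e-05,
        9.76876562e-05,  2.23312131e-04]), 'tau': array([ 1.83301679e-03, -6.12640500e+01, -2.58182591e+01,  6.93172077e-02,
        4.81982832e-02, -1.46076968e-04]), 'eef_pos': array([177.89450809, 598.84829075, 188.24852322]), 'tcp_rot': array([-1.57195430e+00,  7.64775646e-05, -2.88806876e-01]), 'ft_force': array([-0.56835595, -1.23283572,  0.18764889]), 'moment': array([-0.04708562,  0.03923427, -0.00888237]), 'opening': 1.0002213713342651} 18.8
scene [[378.12362051   0.         323.54358127]
 [  0.         378.12362051 190.9030003 ]
 [  0.           0.           1.        ]] -0.04521344503719419 [[ 0.8371613   0.54695111 -0.00233262]
 [ 0.46048736 -0.70710872 -0.53660848]
 [-0.29514802  0.44815371 -0.84382812]] [-422.18222175 -244.27371224 1308.01773892]
top [[431.34460452   0.         318.14700524]
 [  0.         431.34460452 195.96301386]
 [  0.           0.           1.        ]] -0.04964051107366566 [[-0.01798069 -0.99970063 -0.01659373]
 [-0.9982676   0.01887989 -0.05572572]
 [ 0.05602232  0.015563   -0.99830822]] [ -20.22605453  530.54589668 1222.99418137]
wrist [[296.66727054   0.         317.6722548 ]
 [  0.         296.66727054 198.42200552]
 [  0.           0.           1.        ]] -0.0190883752783497 [[ 2.85391340e-01  9.58410647e-01 -9.02589691e-04]
 [ 9.18303223e-01 -2.73178496e-01  2.86518236e-01]
 [ 2.74355560e-01 -8.25986742e-02 -9.58074363e-01]] [-624.79975219  -33.00528311  392.31090961]
```

View pics/a_scene.png

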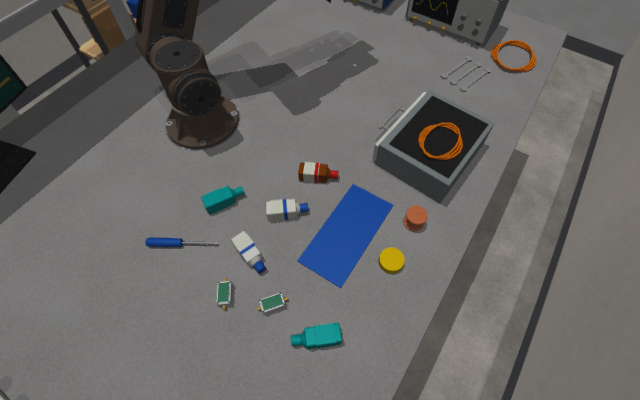

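View pics/a_top.png

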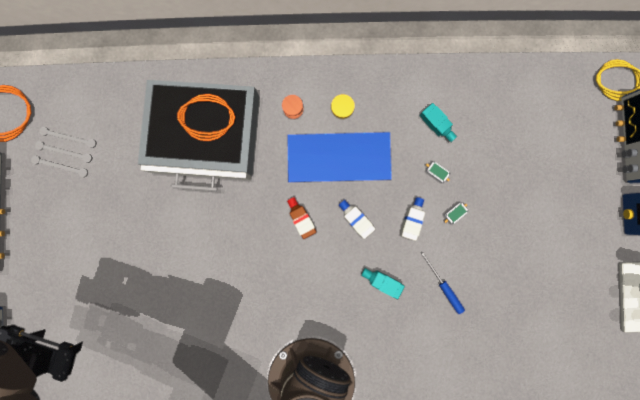

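View pics/a_wrist.png

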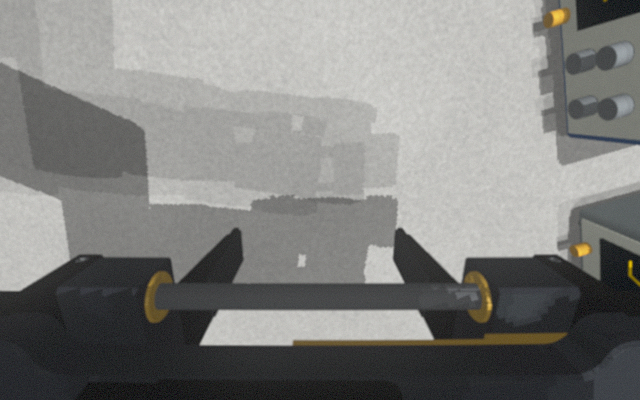

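Top view: the amber bottle with the red cap is at (301,218). The two white bottles with blue caps are at (357,218) and (413,218), and the modules are at (438,172) and (456,213). The turquoise look-alikes at (383,283) and (438,122) stay where they are. The mat is at (340,157), the spool at (292,106), the tin at (343,106), the driver at (442,282) and the cabinet at (198,130).

```bash
cat > h.py <<'E'
from cell import env
import cv2, numpy as np
from scipy.spatial.transform import Rotation as Ro
def cam(n="top"): return env.read_camera(n)
def world(c, uv, d=None, z=None):
    uv=np.asarray(uv,float).reshape(-1,1,2)
    k=np.array([c["k1"],0,0,0,0],float)
    s=cv2.undistortPoints(uv,c["mtx"],k).reshape(-1,2)
    ray=np.c_[s,np.ones(len(s))]
    R=np.asarray(c["R"]);t=np.asarray(c["t"])
    if d is not None: return (ray*np.asarray(d).reshape(-1,1)-t)@R
    C=-R.T@t; D=ray@R
    return C+D*((z-C[2])/D[:,2])[:,None]
def proj(c,X):
    p,_=cv2.projectPoints(np.asarray(X,float).reshape(-1,1,3),cv2.Rodrigues(np.asarray(c["R"]))[0],np.asarray(c["t"],float),c["mtx"],np.array([c["k1"],0,0,0,0],float)); return p.reshape(-1,2)
def cloud(c):
    v,u=np.mgrid[0:400,0:640]
    P=world(c,np.c_[u.ravel(),v.ravel()],d=c["depth"].ravel()).reshape(400,640,3)
    P[c["depth"]<=0]=np.nan
    return P
def rect(c,mask,z):
    """min-area rect of biggest-contour outline cast on plane z: centre, long dir deg, sizes"""
    cn,_=cv2.findContours(mask.astype(np.uint8),cv2.RETR_EXTERNAL,cv2.CHAIN_APPROX_NONE)
    q=max(cn,key=cv2.contourArea).reshape(-1,2)
    W=world(c,q,z=z)[:,:2].astype(np.float32)
    (cx,cy),(w,h),a=cv2.minAreaRect(W)
    if w<h: w,h,a=h,w,a+90
    return (cx,cy),a,(w,h)
def masks(c):
    hsv=cv2.cvtColor(c["pixels"],cv2.COLOR_BGR2HSV);H,S,V=[hsv[...,i].astype(int) for i in range(3)]
    return H,S,V
def survey(save=None):
    c=cam();P=cloud(c);H,S,V=masks(c);z=P[...,2]
    X,Y=P[...,0],P[...,1]
    m=((z>9)&(z<140)&(X>250)&(X<900)&(np.abs(Y)<600)).astype(np.uint8)
    n,l,st,ce=cv2.connectedComponentsWithStats(m,connectivity=4)
    for i in range(1,n):
        if st[i,4]<40: continue
        k=l==i
        zz=np.nanpercentile(z[k],90)
        (x,y),a,(w,h)=rect(c,k,zz)
        print(i,"px",ce[i].round(0),"n",st[i,4],"ctr",round(x),round(y),"ang",round(a,1),"size",round(w),round(h),"z90",round(zz),"hsv",[int(np.median(q[k])) for q in (H,S,V)])
    if save: cv2.imwrite(save,c["pixels"])
    return c,P,l
E
python3 - <<'E'
from h import *
c,P,l=survey()
H,S,V=masks(c)
print("bench z",np.nanmedian(P[230:300,330:360,2]))
k=(H>105)&(H<125)&(S>150)&(P[...,2]<9)&(P[...,0]>500)
n,L,st,ce=cv2.connectedComponentsWithStats(k.astype(np.uint8)); i=1+st[1:,4].argmax()
print("mat",rect(c,L==i,4))
w=cam("wrist");p=-np.asarray(w["R"]).T@np.asarray(w["t"]);s=env.state()
print("cam in tool",Ro.from_euler('xyz',s['tcp_rot']).as_matrix().T@(p-s['eef_pos']))
E
```

```text
6 px [199. 131.] n 10868 ctr 695 292 ang 84.6 size 317 293 z90 107 hsv [15, 21, 51]
14 px [292. 105.] n 346 ctr 787 38 ang 134.4 size 58 57 z90 53 hsv [10, 151, 236]
15 px [343. 106.] n 444 ctr 785 -105 ang 178.8 size 67 66 z90 29 hsv [27, 172, 244]
21 px [438. 122.] n 711 ctr 726 -377 ang 40.6 size 119 57 z90 48 hsv [89, 175, 190]
237 px [437. 172.] n 327 ctr 590 -369 ang 53.9 size 80 41 z90 33 hsv [70, 58, 152]
352 px [301. 218.] n 609 ctr 472 20 ang 25.7 size 118 45 z90 48 hsv [11, 140, 198]
353 px [413. 220.] n 668 ctr 463 -294 ang 161.2 size 118 52 z90 48 hsv [25, 13, 234]
354 px [357. 219.] n 616 ctr 467 -133 ang 40.5 size 119 46 z90 48 hsv [25, 13, 240]
355 px [456. 212.] n 329 ctr 475 -417 ang 127.0 size 81 39 z90 32 hsv [71, 62, 151]
371 px [440. 279.] n 185 ctr 303 -356 ang 35.7 size 140 23 z90 26 hsv [110, 98, 170]
376 px [383. 282.] n 620 ctr 288 -202 ang 59.6 size 121 47 z90 48 hsv [89, 163, 208]
bench z 1.1090437070126766
mat ((643.8650512695312, -91.65525817871094), 90.27823853492737, (296.5936279296875, 136.16661071777344))
cam in tool [ -80.36352257 -196.34627812    0.23978387]
```

```bash
cat >> h.py <<'E'
def frame(a,z):
    a=np.array(a,float);a/=np.linalg.norm(a);z=np.array(z,float);z-=a*(z@a);z/=np.linalg.norm(z)
    return np.c_[np.cross(a,z),a,z]
def plan(R1,G,n,tcp=False,cur=None):
    """rows from the present pose: n equal rows. G grasp point mm"""
    if cur is None:
        s=env.state();p0=np.array(s["eef_pos"]);R0=Ro.from_euler('xyz',s["tcp_rot"]).as_matrix()
    else: p0,R0=cur
    p1=np.array(G,float)+(0 if tcp else 18.8*R1[:,1])
    w=Ro.from_matrix(R0.T@R1).as_rotvec()
    A=np.zeros((3,3));R=R0.copy();d=Ro.from_rotvec(w/n).as_matrix()
    for i in range(n): A+=R;R=R@d
    sft=np.linalg.solve(A,p1-p0)/1000
    print("n",n,"shift",sft.round(4).tolist(),"turn",np.degrees(w/n).round(2).tolist(),"| tot mm",np.linalg.norm(p1-p0).round(1),"deg",np.degrees(np.linalg.norm(w)).round(1))
    return p1,R1
def bottle(c,P,l,i):
    k=l==i;zb=44
    top=k&(P[...,2]>38)
    (x,y),a,(w,h)=rect(c,top,44)
    (X,Y),A,(W,Hh)=rect(c,k,30)
    v=np.array([X-x,Y-y]);u=np.array([np.cos(np.radians(a)),np.sin(np.radians(a))])
    if u@v<0:u=-u
    o1=np.array([x,y])+7*u; o2=np.array([X,Y])-10*u
    print("body",np.round((x,y,w,h)),"full",np.round((X,Y,W,Hh)),"angs",round(np.degrees(np.arctan2(u[1],u[0])),1),round(A,1),"orig",o1.round(1),o2.round(1))
    return o1,u
E
python3 - <<'E'
from h import *
c,P,l=survey()
for u,v in((301,222),(357,222),(413,225)): bottle(c,P,l,l[v,u])
print(-np.asarray(c["R"]).T@c["t"])
cv2.imwrite("pics/b.png",cv2.resize(c["pixels"][180:260,270:450],None,fx=4,fy=4,interpolation=2))
E
```

```text
8 px [199. 131.] n 10858 ctr 695 292 ang 84.5 size 317 293 z90 107 hsv [15, 21, 51]
18 px [292. 105.] n 348 ctr 787 39 ang 178.7 size 58 57 z90 53 hsv [10, 151, 237]
19 px [343. 106.] n 448 ctr 786 -105 ang 178.8 size 67 66 z90 28 hsv [27, 172, 244]
23 px [438. 122.] n 717 ctr 726 -377 ang 40.8 size 119 58 z90 48 hsv [89, 175, 190]
213 px [437. 172.] n 326 ctr 590 -369 ang 53.6 size 80 41 z90 33 hsv [70, 58, 151]
346 px [301. 218.] n 609 ctr 472 20 ang 25.7 size 118 45 z90 48 hsv [11, 140, 198]
347 px [413. 220.] n 670 ctr 463 -294 ang 161.2 size 118 51 z90 48 hsv [25, 13, 234]
350 px [357. 219.] n 615 ctr 467 -133 ang 41.1 size 119 46 z90 48 hsv [25, 13, 240]
353 px [456. 213.] n 327 ctr 474 -416 ang 127.0 size 79 39 z90 32 hsv [71, 61, 150]
365 px [440. 279.] n 184 ctr 303 -356 ang 35.7 size 140 23 z90 26 hsv [110, 97, 170]
369 px [383. 282.] n 618 ctr 288 -202 ang 59.6 size 121 47 z90 48 hsv [89, 163, 208]
body [462.  17.  97.  45.] full [472.  21. 120.  46.] angs 28.1 25.7 orig [468.2  20. ] [463.1  16.7]
body [ 457. -143.   93.   45.] full [ 467. -135.  120.   46.] angs 40.1 41.1 orig [ 462.5 -138.1] [ 458.9 -141. ]
body [ 450. -293.   91.   46.] full [ 463. -298.  120.   52.] angs -18.8 161.2 orig [ 456.2 -295.4] [ 454.  -294.8]
[ 460.74812174  -49.27010376 1250.15456429]
```

View pics/b.png

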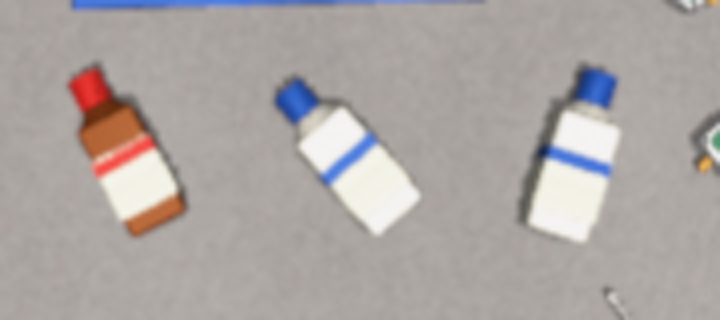

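The crop shows the amber bottle's red cap at (90,85) and body at (135,190). The white bottles have blue caps at (295,98) and (597,87), so the target bottle is right. Next, plan the approach.

```bash
cat >> h.py <<'E'
def lie(ang,tilt,flip):
    """tool frame over a lying bottle with axis heading ang(deg); hand leans to cap by tilt; flip True: tool x = -b"""
    b=np.array([np.cos(np.radians(ang)),np.sin(np.radians(ang)),0]);t=np.radians(tilt)
    a=-np.sin(t)*b-np.cos(t)*np.array([0,0,1.])
    z=np.cross([0,0,1.],b)
    return frame(a,-z if flip else z)
E
python3 - <<'E'
from h import *
plan(lie(26,0,True),(465,18,190),25)
E
```

```text
n 25 shift [0.0316, 0.0007, 0.0108] turn [0.0, 5.5, 0.0] | tot mm 648.3 deg 137.5
```

```bash
R=0.0316,0.0007,0.0108,0,5.5,0,-1
python3 -m inch "[0.0316,0.0007,0.0108,0,5.5,0,-1, 0.0316,0.0007,0.0108,0,5.5,0,-1, 0.0316,0.0007,0.0108,0,5.5,0,-1, 0.0316,0.0007,0.0108,0,5.5,0,-1, 0.0316,0.0007,0.0108,0,5.5,0,-1, 0.0316,0.0007,0.0108,0,5.5,0,-1, 0.0316,0.0007,0.0108,0,5.5,0,-1, 0.0316,0.0007,0.0108,0,5.5,0,-1, 0.0316,0.0007,0.0108,0,5.5,0,-1, 0.0316,0.0007,0.0108,0,5.5,0,-1]"
python3 - <<'E'
from h import *
print(env.state()['joints'])
plan(lie(26,0,True),(465,18,190),15)
E
```

```text
t: 1.3
eef_pos: [476.2, 475.6, 181.6]
tcp_rot: [-1.571, 0.0, -1.253]
ft_force: [0.1, 0.9, 0.5]
opening: 1.001
[6.86746389e-01 5.67251184e-01 1.43878830e+00 4.95028850e-05
 1.13566936e+00 3.68634312e-01]
n 15 shift [0.0315, 0.0007, 0.0107] turn [0.0, 5.48, 0.0] | tot mm 457.9 deg 82.2
```

```bash
python3 -m inch "[0.0315,0.0007,0.0107,0,5.5,0,-1, 0.0315,0.0007,0.0107,0,5.5,0,-1, 0.0315,0.0007,0.0107,0,5.5,0,-1, 0.0315,0.0007,0.0107,0,5.5,0,-1, 0.0315,0.0007,0.0107,0,5.5,0,-1, 0.0315,0.0007,0.0107,0,5.5,0,-1, 0.0315,0.0007,0.0107,0,5.5,0,-1, 0.0315,0.0007,0.0107,0,5.5,0,-1, 0.0315,0.0007,0.0107,0,5.5,0,-1, 0.0315,0.0007,0.0107,0,5.5,0,-1]"
python3 -m inch "[0.0315,0.0007,0.0107,0,5.5,0,-1, 0.0315,0.0007,0.0107,0,5.5,0,-1, 0.0315,0.0007,0.0107,0,5.5,0,-1, 0.0315,0.0007,0.0107,0,5.5,0,-1, 0.0315,0.0007,0.0107,0,5.5,0,-1]"
python3 - <<'E'
from h import *
print(env.state()['joints'])
cv2.imwrite("pics/c.png",cam("wrist")["pixels"])
plan(lie(26,25,True),(465,18,90),5)
E
```

```text
t: 2.3
eef_pos: [544.1, 162.5, 174.7]
tcp_rot: [-1.571, 0.0, -2.213]
ft_force: [1.3, -0.0, 0.2]
opening: 1.0
t: 2.8
eef_pos: [464.2, 18.3, 171.3]
tcp_rot: [-1.571, 0.0, -2.693]
ft_force: [0.7, -0.9, -0.7]
opening: 0.998
[-1.02882704e-01  2.86650758e-01  1.95949563e+00  2.67281838e-05
  8.95161991e-01  1.01903158e+00]
n 5 shift [-0.0027, 0.0196, 0.0] turn [0.03, -0.13, -4.98] | tot mm 98.2 deg 24.9
```

View pics/c.png

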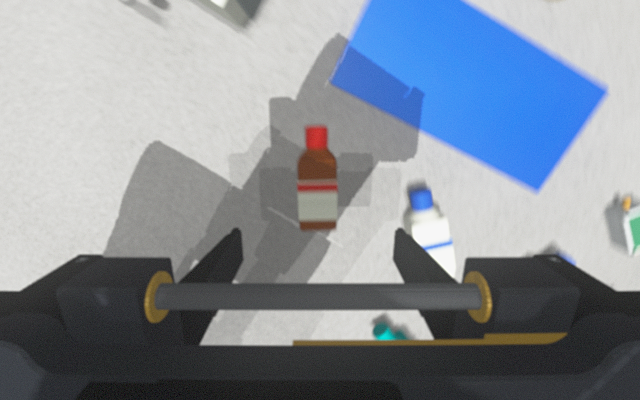

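The wrist view shows the amber bottle aligned and centred between the fingers, with its axis at column 317 and the red cap up at (316,137). I'll tilt the tool and descend.

```bash
python3 -m inch "[-0.0027,0.0196,0,0,0,-5,-1, -0.0027,0.0196,0,0,0,-5,-1, -0.0027,0.0196,0,0,0,-5,-1, -0.0027,0.0196,0,0,0,-5,-1, -0.0027,0.0196,0,0,0,-5,-1, 0,0,0,0,0,0,-1]"
cat > kin.py <<'E'
import numpy as np
E
python3 - <<'E'
from h import *
print(env.state()['joints'], env.state()['eef_pos'])
plan(lie(26,25,True),(466,18.5,27),4)
d=[(621.2,188.25,.4916,1.5595),(669.8,181.6,.5673,1.4388),(459.8,171.3,.2867,1.9595)]
A=[];b=[]
for r,z,q2,q3 in d:
    A+=[[1,0,np.sin(q2),np.sin(q2+q3)],[0,1,np.cos(q2),np.cos(q2+q3)]];b+=[r,z]
print(np.linalg.lstsq(np.array(A),np.array(b),rcond=None))
E
```

```text
t: 3.45
eef_pos: [461.0, 18.3, 70.6]
tcp_rot: [-1.573, -0.442, -2.687]
ft_force: [0.1, -0.3, 0.8]
opening: 0.999
[ 0.01324527  0.61271673  1.80750582 -0.20062775  1.13409705  1.25285373] [460.99524164  18.25424701  70.57198456]
n 4 shift [-0.0057, 0.0141, 0.0005] turn [0.03, 0.01, 0.08] | tot mm 60.7 deg 0.3
(array([ -32.48286325, -174.6684867 ,  624.30796136,  404.62627914]), array([0.44099396]), np.int32(4), array([2.49413255, 2.3961896 , 0.15145702, 0.12099163]))
```

```bash
python3 -m inch "[-0.0057,0.0141,0.0005,0,0,0,-1, -0.0057,0.0141,0.0005,0,0,0,-1, -0.0057,0.0141,0.0005,0,0,0,-1, -0.0057,0.0141,0.0005,0,0,0,-1, 0,0,0,0,0,0,-1]"
python3 -m inch "[0,0,0,0,0,0,1,0,0,0,0,0,0,1,0,0,0,0,0,0,1,0,0,0,0,0,0,1,0,0,0,0,0,0,1,0,0,0,0,0,0,1]"
python3 - <<'E'
from h import *
print(env.state()['joints'], env.state()['eef_pos'])
E
```

```text
t: 3.95
eef_pos: [459.1, 14.6, 12.4]
tcp_rot: [-1.572, -0.435, -2.689]
ft_force: [0.3, -0.1, -0.2]
opening: 1.001
t: 4.55
eef_pos: [459.6, 14.7, 12.6]
tcp_rot: [-1.571, -0.436, -2.689]
ft_force: [-0.0, 0.2, 0.5]
opening: 0.555
[ 0.00663412  0.69803887  1.84513308 -0.21740843  1.00717877  1.27897351] [459.56120348  14.67354141  12.58499537]
```

```bash
python3 -m inch "[0,0,0,0,0,0,1,0,0,0,0,0,0,1,0,0,0,0,0,0,1,0,0,0,0,0,0,1,0,0,0,0,0,0,1]"
python3 - <<'E'
from h import *
R=lie(26,25,True)
plan(R,(467,20,200),5)
# cap down: tilt 80 => cap 55 below level
plan(lie(26,80,True),(467,20,230),10,cur=(np.array((467,20,200))+18.8*R[:,1],R))
E
```

```text
t: 5.05
eef_pos: [459.5, 14.7, 12.5]
tcp_rot: [-1.571, -0.436, -2.689]
ft_force: [-0.5, 1.8, 2.8]
opening: 0.459
n 5 shift [0.0142, -0.031, -0.0003] turn [0.01, -0.01, -0.0] | tot mm 170.5 deg 0.1
n 10 shift [0.0042, -0.0021, -0.0] turn [-0.0, -0.0, -5.5] | tot mm 45.0 deg 55.0
```

```bash
python3 -m inch "[0.0142,-0.031,-0.0003,0,0,0,1,0.0142,-0.031,-0.0003,0,0,0,1,0.0142,-0.031,-0.0003,0,0,0,1,0.0142,-0.031,-0.0003,0,0,0,1,0.0142,-0.031,-0.0003,0,0,0,1]"
python3 -m inch "[0.0042,-0.0021,0,0,0,-5.5,1,0.0042,-0.0021,0,0,0,-5.5,1,0.0042,-0.0021,0,0,0,-5.5,1,0.0042,-0.0021,0,0,0,-5.5,1,0.0042,-0.0021,0,0,0,-5.5,1,0.0042,-0.0021,0,0,0,-5.5,1,0.0042,-0.0021,0,0,0,-5.5,1,0.0042,-0.0021,0,0,0,-5.5,1,0.0042,-0.0021,0,0,0,-5.5,1,0.0042,-0.0021,0,0,0,-5.5,1]"
python3 - <<'E'
from h import *
print(env.state()['joints'], env.state()['eef_pos'])
cv2.imwrite("pics/d.png",cam("scene")["pixels"][80:330,150:450])
E
```

```text
t: 5.55
eef_pos: [459.7, 16.4, 184.3]
tcp_rot: [-1.571, -0.436, -2.689]
ft_force: [0.7, 0.3, -1.1]
opening: 0.463
t: 6.55
eef_pos: [450.5, 11.8, 226.7]
tcp_rot: [-1.57, -1.4, -2.689]
ft_force: [0.4, -0.4, -2.1]
opening: 0.459
[ 0.10324377  0.85812136  1.43152136 -0.42956063  2.19521846  1.24720626] [450.53925713  11.81922674 226.66606758]
```

View pics/d.png

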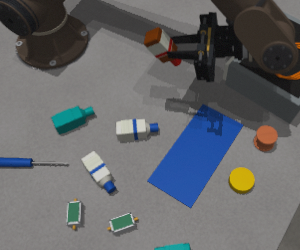

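The picture shows the amber bottle held at (160,45) with its cap pointing down, about 145° from upright. I'll hold it there for 2.3 s.

```bash
python3 -m inch "[0,0,0,0,0,0,1,0,0,0,0,0,0,1,0,0,0,0,0,0,1,0,0,0,0,0,0,1,0,0,0,0,0,0,1,0,0,0,0,0,0,1,0,0,0,0,0,0,1,0,0,0,0,0,0,1,0,0,0,0,0,0,1,0,0,0,0,0,0,1]"
python3 -m inch "[0,0,0,0,0,0,1,0,0,0,0,0,0,1,0,0,0,0,0,0,1,0,0,0,0,0,0,1,0,0,0,0,0,0,1,0,0,0,0,0,0,1,0,0,0,0,0,0,1,0,0,0,0,0,0,1,0,0,0,0,0,0,1,0,0,0,0,0,0,1]"
python3 -m inch "[0,0,0,0,0,0,1,0,0,0,0,0,0,1,0,0,0,0,0,0,1]"
cat > kin.py <<'E'
import numpy as np
from scipy.optimize import least_squares
from scipy.spatial.transform import Rotation as Ro
# joint samples: q, tcp, euler
D=[([1.17637,.49157,1.55947,0,1.09171,-.10559],[177.9,598.85,188.25],[-1.57195,0,-.28881]),
([.68675,.56725,1.43879,0,1.13567,.36863],[476.2,475.6,181.6],[-1.571,0,-1.253]),
([-.10288,.28665,1.9595,0,.89516,1.01903],[464.2,18.3,171.3],[-1.571,0,-2.693]),
([.013245,.61272,1.80751,-.20063,1.1341,1.25285],[461,18.25,70.57],[-1.573,-.442,-2.687]),
([.006634,.69804,1.84513,-.21741,1.00718,1.27897],[459.56,14.67,12.585],[-1.571,-.436,-2.689]),
([.10324,.85812,1.43152,-.42956,2.19522,1.24721],[450.54,11.82,226.67],[-1.57,-1.4,-2.689])]
def rz(a):return Ro.from_euler('z',a).as_matrix()
def ry(a):return Ro.from_euler('y',a).as_matrix()
def fk(q,p):
    r0,z0,L2,ex,L3,Lt,e,s4=p[:8]
    s4=np.sign(s4)
    R=rz(q[0]); x=R@np.array([r0,e,z0])
    R=R@ry(q[1]); x=x+R@np.array([0,0,L2])
    R=R@ry(q[2]); x=x+R@np.array([ex,0,L3])
    R=R@rz(s4*q[3])@ry(q[4])
    R=R@rz(q[5])          # last joint about approach (z)
    x=x+R@np.array([0,0,Lt])
    # tool: y = approach
    return x,R
def tool(R): # convert to tool axes: y=approach(z), choose x,z by constant
    M=np.array([[0,0,0],[0,0,0],[0,0,0]],float)
    return R
E
python3 - <<'E'
from kin import *
for s4 in (1,-1):
  f=lambda p:np.concatenate([np.concatenate([fk(q,np.r_[p,s4])[0]-x,100*(fk(q,np.r_[p,s4])[1][:,2]-Ro.from_euler('xyz',e).as_matrix()[:,1])]) for q,x,e in D])
  r=least_squares(f,[0,300,600,0,400,300,66]);print(s4,r.x.round(1),r.cost)
  for q,x,e in D[:4]:
    R=fk(q,np.r_[r.x,s4])[1];T=Ro.from_euler('xyz',e).as_matrix();print((R.T@T).round(2).tolist())
E
```

```text
t: 7.6
eef_pos: [450.3, 11.8, 226.8]
tcp_rot: [-1.571, -1.396, -2.688]
ft_force: [-0.5, -0.5, -1.5]
opening: 0.462
t: 8.6
eef_pos: [450.3, 11.8, 226.9]
tcp_rot: [-1.571, -1.396, -2.688]
ft_force: [0.8, -0.4, -1.6]
opening: 0.461
t: 8.9
eef_pos: [450.3, 11.8, 226.8]
tcp_rot: [-1.571, -1.396, -2.688]
ft_force: [0.2, 0.1, -1.0]
opening: 0.457
1 [  0.  196.8 586.7  43.1 411.1 297.6  65.9] 0.0032206724871652295
[[-0.0, 0.0, -1.0], [-1.0, -0.0, 0.0], [-0.0, 1.0, 0.0]]
[[0.0, 0.0, -1.0], [-1.0, 0.0, -0.0], [0.0, 1.0, 0.0]]
[[0.0, 0.0, -1.0], [-1.0, -0.0, -0.0], [-0.0, 1.0, 0.0]]
[[0.0, -0.0, -1.0], [-1.0, -0.0, -0.0], [-0.0, 1.0, -0.0]]
-1 [102.9 339.1 330.9  72.  435.7 171.3  11.1] 17297.79957256891
[[-0.0, 0.0, -1.0], [-1.0, -0.0, 0.0], [-0.0, 1.0, 0.0]]
[[0.0, 0.0, -1.0], [-1.0, 0.0, -0.0], [0.0, 1.0, 0.0]]
[[0.0, 0.0, -1.0], [-1.0, -0.0, -0.0], [-0.0, 1.0, 0.0]]
[[-0.15, -0.35, -0.93], [-0.98, -0.08, 0.18], [-0.14, 0.93, -0.33]]
```

```bash
cat >> kin.py <<'E'
PP=[0,196.8,586.7,43.1,411.1,297.6,65.9,1]
C=np.array([[0,0,-1],[-1,0,0],[0,1,0.]])
LO=np.array([-3.1,-.84,.05,-1.13,.06,-2.69]);HI=np.array([3.1,2.19,2.79,4.28,2.93,2.69])
def ik(R,G,q0,tcp=False):
    p=np.array(G,float)+(0 if tcp else 18.8*R[:,1])
    def f(q):
        x,r=fk(q,PP);return np.r_[(x-p),300*((r@C)-R).ravel()]
    r=least_squares(f,np.clip(q0,LO+.001,HI-.001),bounds=(LO,HI));return r.x,np.sqrt(2*r.cost)
E
python3 - <<'E'
from h import *; from kin import *
q=env.state()['joints'];print(q.round(2))
for head in (-40,-20,0,20,40):
    qq=q
    for tl in (60,25,0,-20,-40,-65):
        qq,e=ik(lie(head,tl,True),(560,10,230),qq)
        if tl<=-40 or e>3:print(head,tl,qq.round(2),round(e,1))
    qq,e=ik(lie(head,-65,True),(640,8,120),qq);print(" place",qq.round(2),round(e,1))
    qq,e=ik(lie(head,-65,True),(640,8,56),qq);print(" place",qq.round(2),round(e,1))
E
```

```text
[ 0.1   0.86  1.43 -0.43  2.19  1.25]
-40 -40 [ 0.01  0.23  1.97 -0.64  0.54  2.69] 71.9
-40 -65 [-0.09  0.11  2.03 -0.83  0.36  2.69] 202.3
 place [-0.08  0.4   1.86 -0.8   0.33  2.69] 241.4
 place [-0.1   0.5   1.86 -0.79  0.27  2.69] 266.3
-20 -40 [-0.01  0.22  2.11 -0.87  0.26  2.69] 15.2
-20 -65 [-0.14  0.09  2.15 -1.01  0.06  2.69] 149.4
 place [-0.11  0.39  1.96 -0.99  0.06  2.69] 196.4
 place [-0.11  0.49  1.93 -0.98  0.06  2.69] 225.8
0 -40 [-0.15  0.21  2.17  0.94  0.12  0.52] 0.0
0 -65 [-0.18  0.35  2.44  2.91  0.79 -1.48] 0.0
 place [-0.15  0.69  2.33  2.98  1.01 -1.55] 0.0
 place [-0.15  0.85  2.33  2.99  1.18 -1.58] 0.0
20 -40 [-0.3   0.23  2.14  1.16  0.44 -0.08] 0.0
20 -65 [-0.43  0.37  2.39  2.17  0.88 -1.22] 0.0
 place [-0.35  0.69  2.27  2.37  1.   -1.43] 0.0
 place [-0.35  0.85  2.27  2.43  1.12 -1.56] 0.0
40 -40 [-0.4   0.28  2.05  1.03  0.73 -0.29] 0.0
40 -65 [-0.56  0.42  2.24  1.63  1.04 -1.04] 0.0
 place [-0.47  0.71  2.12  1.81  1.03 -1.23] 0.0
 place [-0.47  0.85  2.12  1.89  1.07 -1.39] 0.0
```

```bash
cat >> h.py <<'E'
from kin import ik
VL=np.array([2.22,2.22,2.79,3.14,3.14,3.14])*.07
def go(R1,G,n,cur=None):
    """plan + row by row joint check. cur=(p,R,q) or None; returns same for chaining"""
    if cur is None:
        s=env.state();p=np.array(s["eef_pos"]);R=Ro.from_euler('xyz',s["tcp_rot"]).as_matrix();q=np.array(s["joints"])
    else:p,R,q=cur
    p1,_=plan(R1,G,n,cur=(p,R))
    w=Ro.from_matrix(R.T@R1).as_rotvec()/n;d=Ro.from_rotvec(w).as_matrix()
    A=np.zeros((3,3));Q=R.copy()
    for i in range(n):A+=Q;Q=Q@d
    s=np.linalg.solve(A,p1-p);mx=0;em=0;zm=9e9
    for i in range(n):
        p=p+R@s;R=R@d;qn,e=ik(R,p,q,tcp=True);mx=max(mx,np.max(np.abs(qn-q)/VL));em=max(em,e);q=qn
    print("   joint load %.2f ikerr %.2f end q"%(mx,em),q.round(2))
    return p,R,q
E
python3 - <<'E'
from h import *
c=go(lie(33,20,True),(500,10,240),9)
c=go(lie(40,-20,True),(540,10,240),6,c)
c=go(lie(45,-65,True),(560,10,230),10,c)
c=go(lie(45,-65,True),(635,3,110),6,c)
c=go(lie(45,-65,True),(635,3,58),4,c)
E
```

```text
n 9 shift [-0.0029, -0.0031, 0.0029] turn [0.63, -0.53, 6.66] | tot mm 44.9 deg 60.4
   joint load 0.48 ikerr 0.00 end q [-0.01  0.42  1.64 -0.19  1.38  1.05]
n 6 shift [-0.0077, -0.0005, 0.0039] turn [-0.0, -1.19, 6.66] | tot mm 50.9 deg 40.6
   joint load 0.80 ikerr 0.00 end q [-0.25  0.25  1.9   0.39  0.82  0.38]
n 10 shift [-0.002, 0.0017, 0.0012] turn [-0.35, -0.38, 4.5] | tot mm 28.3 deg 45.3
   joint load 0.73 ikerr 0.00 end q [-0.58  0.44  2.19  1.53  1.09 -1.  ]
n 6 shift [0.0147, 0.0157, 0.0097] turn [0.0, -0.0, -0.0] | tot mm 141.7 deg 0.0
   joint load 0.34 ikerr 0.00 end q [-0.5   0.74  2.08  1.69  1.07 -1.21]
n 4 shift [0.0118, 0.0055, 0.0] turn [0.0, 0.0, -0.0] | tot mm 52.0 deg 0.0
   joint load 0.17 ikerr 0.00 end q [-0.5   0.84  2.08  1.75  1.08 -1.34]
```

```bash
python3 -m inch "[-0.0029,-0.0031,0.0029,0.63,-0.53,6.66,1,-0.0029,-0.0031,0.0029,0.63,-0.53,6.66,1,-0.0029,-0.0031,0.0029,0.63,-0.53,6.66,1,-0.0029,-0.0031,0.0029,0.63,-0.53,6.66,1,-0.0029,-0.0031,0.0029,0.63,-0.53,6.66,1,-0.0029,-0.0031,0.0029,0.63,-0.53,6.66,1,-0.0029,-0.0031,0.0029,0.63,-0.53,6.66,1,-0.0029,-0.0031,0.0029,0.63,-0.53,6.66,1,-0.0029,-0.0031,0.0029,0.63,-0.53,6.66,1]"
python3 -m inch "[-0.0077,-0.0005,0.0039,0,-1.19,6.66,1,-0.0077,-0.0005,0.0039,0,-1.19,6.66,1,-0.0077,-0.0005,0.0039,0,-1.19,6.66,1,-0.0077,-0.0005,0.0039,0,-1.19,6.66,1,-0.0077,-0.0005,0.0039,0,-1.19,6.66,1,-0.0077,-0.0005,0.0039,0,-1.19,6.66,1]"
python3 -m inch "[-0.002,0.0017,0.0012,-0.35,-0.38,4.5,1,-0.002,0.0017,0.0012,-0.35,-0.38,4.5,1,-0.002,0.0017,0.0012,-0.35,-0.38,4.5,1,-0.002,0.0017,0.0012,-0.35,-0.38,4.5,1,-0.002,0.0017,0.0012,-0.35,-0.38,4.5,1,-0.002,0.0017,0.0012,-0.35,-0.38,4.5,1,-0.002,0.0017,0.0012,-0.35,-0.38,4.5,1,-0.002,0.0017,0.0012,-0.35,-0.38,4.5,1,-0.002,0.0017,0.0012,-0.35,-0.38,4.5,1,-0.002,0.0017,0.0012,-0.35,-0.38,4.5,1]"
python3 - <<'E'
from h import *
c=go(lie(45,-65,True),(635,3,110),6)
c=go(lie(45,-65,True),(635,3,60),4,c)
cv2.imwrite("pics/e.png",cam("scene")["pixels"][80:330,150:450])
E
```

```text
t: 9.8
eef_pos: [494.9, 6.8, 223.0]
tcp_rot: [-1.57, -0.344, -2.565]
ft_force: [0.4, -0.5, -0.4]
opening: 0.458
t: 10.4
eef_pos: [545.2, 14.3, 223.3]
tcp_rot: [-1.569, 0.354, -2.442]
ft_force: [-0.4, 1.1, -0.9]
opening: 0.46
t: 11.4
eef_pos: [572.1, 22.5, 223.0]
tcp_rot: [-1.568, 1.139, -2.353]
ft_force: [0.5, -0.1, -1.4]
opening: 0.456
n 6 shift [0.015, 0.0157, 0.0097] turn [0.0, 0.01, -0.04] | tot mm 142.5 deg 0.3
   joint load 0.34 ikerr 0.00 end q [-0.5   0.74  2.08  1.69  1.07 -1.21]
n 4 shift [0.0113, 0.0053, 0.0] turn [-0.0, 0.0, 0.0] | tot mm 50.0 deg 0.0
   joint load 0.17 ikerr 0.00 end q [-0.5   0.84  2.08  1.75  1.08 -1.33]
```

View pics/e.png

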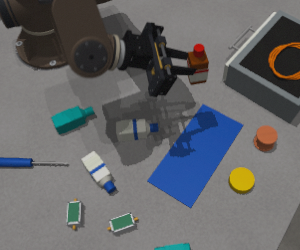

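The bottle is upright in the grip, with the red cap on top at (198,48). I'll carry it to the mat and lower it.

```bash
python3 -m inch "[0.015,0.0157,0.0097,0,0,0,1,0.015,0.0157,0.0097,0,0,0,1,0.015,0.0157,0.0097,0,0,0,1,0.015,0.0157,0.0097,0,0,0,1,0.015,0.0157,0.0097,0,0,0,1,0.015,0.0157,0.0097,0,0,0,1]"
python3 -m inch "[0.0113,0.0053,0,0,0,0,1,0.0113,0.0053,0,0,0,0,1,0.0113,0.0053,0,0,0,0,1,0.0113,0.0053,0,0,0,0,1,0,0,0,0,0,0,1]"
python3 - <<'E'
from h import *
c=cam("scene");p=proj(c,(640,8,60))[0];print(p,env.state()['eef_pos'])
u,v=p.astype(int)
cv2.imwrite("pics/f.png",cv2.resize(c["pixels"][v-60:v+60,u-80:u+80],None,fx=4,fy=4))
E
```

```text
t: 12.05
eef_pos: [647.3, 15.4, 100.5]
tcp_rot: [-1.572, 1.134, -2.355]
ft_force: [-0.1, -0.7, -1.0]
opening: 0.456
t: 12.55
eef_pos: [646.7, 15.4, 50.4]
tcp_rot: [-1.574, 1.136, -2.358]
ft_force: [0.1, -0.3, -0.2]
opening: 0.461
[365.08177751 195.3392311 ] [646.70250002  15.30153885  50.57696979]
```

View pics/f.png

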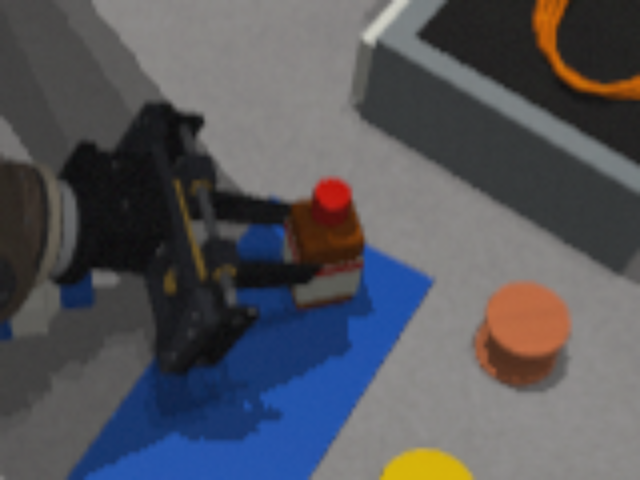

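```bash
python3 -m inch "[0.0018,0.0008,0,0,0,0,1,0,0,0,0,0,0,1]"
python3 -m inch "[0.0009,0.0004,0,0,0,0,1,0,0,0,0,0,0,1]"
python3 -m inch "[0.0009,0.0004,0,0,0,0,1,0,0,0,0,0,0,1]"
python3 -m inch "[0.0009,0.0004,0,0,0,0,1,0,0,0,0,0,0,1]"
```

```text
t: 12.8
eef_pos: [647.0, 15.4, 50.3]
tcp_rot: [-1.57, 1.138, -2.354]
ft_force: [-0.7, 0.7, 4.3]
opening: 0.458
t: 13.0
eef_pos: [647.1, 15.5, 50.3]
tcp_rot: [-1.568, 1.139, -2.352]
ft_force: [-6.0, -2.4, 12.1]
opening: 0.461
t: 13.2
eef_pos: [647.1, 15.5, 50.3]
tcp_rot: [-1.567, 1.141, -2.351]
ft_force: [-10.0, -4.3, 20.9]
opening: 0.463
t: 13.4
eef_pos: [647.2, 15.5, 50.2]
tcp_rot: [-1.566, 1.143, -2.35]
ft_force: [-13.4, -6.3, 26.6]
opening: 0.457
```

```bash
python3 -m inch "[-0.0023,-0.001,0,0,0,0,1,0,0,0,0,0,0,1]"
python3 -m inch "[0,0,0,0,0,0,-0.4,0,0,0,0,0,0,-0.4,0,0,0,0,0,0,-0.4,0,0,0,0,0,0,-0.4,0,0,0,0,0,0,-0.4]"
python3 -m inch "[0,-0.015,0,0,0,0,-0.4,0,-0.025,0,0,0,0,-0.4,0,-0.025,0,0,0,0,-0.4,0,-0.025,0,0,0,0,-0.4,0,-0.025,0,0,0,0,-0.4,0,-0.025,0,0,0,0,-0.4]"
python3 - <<'E'
from h import *
c,P,l=survey("pics/g.png")
E
```

```text
t: 13.6
eef_pos: [647.1, 15.3, 50.2]
tcp_rot: [-1.568, 1.137, -2.352]
ft_force: [-4.7, -3.5, 9.1]
opening: 0.459
t: 14.1
eef_pos: [646.9, 15.4, 48.7]
tcp_rot: [-1.572, 1.135, -2.356]
ft_force: [0.7, 0.1, 0.3]
opening: 0.696
t: 14.7
eef_pos: [555.8, -75.5, 108.6]
tcp_rot: [-1.572, 1.135, -2.356]
ft_force: [0.4, 0.2, 0.2]
opening: 0.706
4 px [199. 131.] n 10877 ctr 695 292 ang 84.5 size 317 293 z90 107 hsv [15, 23, 61]
11 px [292. 105.] n 344 ctr 787 38 ang 134.4 size 58 57 z90 52 hsv [11, 141, 250]
12 px [343. 106.] n 448 ctr 786 -105 ang 178.8 size 67 66 z90 28 hsv [29, 162, 253]
17 px [438. 122.] n 716 ctr 726 -377 ang 40.3 size 119 58 z90 48 hsv [89, 173, 218]
87 px [304. 155.] n 333 ctr 633 3 ang 43.8 size 52 47 z90 126 hsv [10, 183, 142]
192 px [437. 172.] n 325 ctr 590 -369 ang 53.6 size 80 40 z90 32 hsv [70, 58, 175]
338 px [416. 211.] n 346 ctr 482 -300 ang 164.2 size 79 50 z90 48 hsv [24, 19, 206]
340 px [349. 207.] n 146 ctr 498 -117 ang 43.8 size 49 28 z90 47 hsv [23, 22, 148]
343 px [456. 213.] n 328 ctr 474 -416 ang 127.0 size 79 39 z90 33 hsv [71, 62, 174]
```

View pics/g.png

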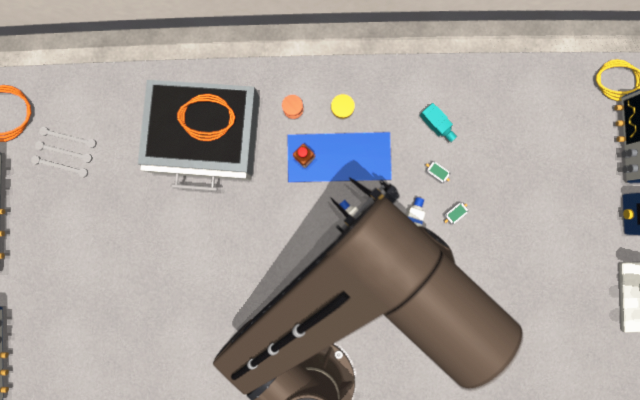

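The top view shows amber standing on the mat at (304,155), its top about 126 mm up. Next is the first white bottle.

```bash
python3 - <<'E'
from h import *
c=go(lie(45,-50,True),(520,-110,220),4)
c=go(lie(42,-10,True),(470,-135,210),7,c)
c=go(lie(40.5,25,True),(461,-139,110),6,c)
E
```

```text
n 4 shift [-0.0169, -0.0197, -0.0004] turn [-0.02, 0.0, -3.76] | tot mm 103.7 deg 15.1
   joint load 0.67 ikerr 0.00 end q [-0.76  0.38  2.07  1.09  1.04 -0.73]
n 7 shift [0.0092, -0.0031, -0.0023] turn [0.22, 0.38, -5.71] | tot mm 68.5 deg 40.1
   joint load 0.66 ikerr 0.00 end q [-0.51  0.27  1.94  0.21  0.89  0.2 ]
n 6 shift [0.0021, 0.0169, -0.0005] turn [-0.03, 0.25, -5.83] | tot mm 100.7 deg 35.0
   joint load 0.65 ikerr 0.00 end q [-0.23  0.55  1.86 -0.41  1.04  0.89]
```

```bash
python3 -m inch "[-0.0169,-0.0197,-0.0004,0,0,-3.76,-1,-0.0169,-0.0197,-0.0004,0,0,-3.76,-1,-0.0169,-0.0197,-0.0004,0,0,-3.76,-1,-0.0169,-0.0197,-0.0004,0,0,-3.76,-1]"
python3 -m inch "[0.0092,-0.0031,-0.0023,0.22,0.38,-5.71,-1,0.0092,-0.0031,-0.0023,0.22,0.38,-5.71,-1,0.0092,-0.0031,-0.0023,0.22,0.38,-5.71,-1,0.0092,-0.0031,-0.0023,0.22,0.38,-5.71,-1,0.0092,-0.0031,-0.0023,0.22,0.38,-5.71,-1,0.0092,-0.0031,-0.0023,0.22,0.38,-5.71,-1,0.0092,-0.0031,-0.0023,0.22,0.38,-5.71,-1]"
python3 - <<'E'
from h import *
c=cam("wrist");cv2.imwrite("pics/i.png",c["pixels"])
c=go(lie(40.5,25,True),(461,-139,110),6)
E
```

```text
t: 15.15
eef_pos: [531.5, -97.8, 207.0]
tcp_rot: [-1.571, 0.87, -2.357]
ft_force: [-0.7, 0.1, 0.0]
opening: 0.973
t: 15.85
eef_pos: [473.7, -130.8, 189.9]
tcp_rot: [-1.57, 0.171, -2.409]
ft_force: [0.1, -0.0, -0.5]
opening: 1.0
n 6 shift [0.0024, 0.0168, -0.0004] turn [-0.06, 0.24, -5.75] | tot mm 100.1 deg 34.5
   joint load 0.63 ikerr 0.00 end q [-0.23  0.55  1.86 -0.41  1.04  0.89]
```

View pics/i.png

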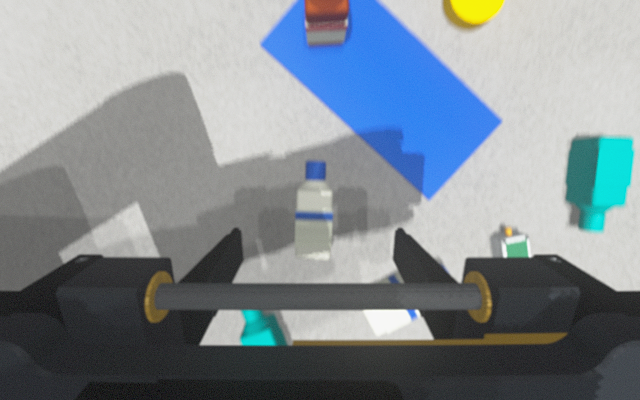

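White bottle 1 is centred at column 315 and aligned, with its blue cap up. Descend and grip.

```bash
python3 -m inch "[0.0024,0.0168,-0.0004,-0.06,0.24,-5.75,-1,0.0024,0.0168,-0.0004,-0.06,0.24,-5.75,-1,0.0024,0.0168,-0.0004,-0.06,0.24,-5.75,-1,0.0024,0.0168,-0.0004,-0.06,0.24,-5.75,-1,0.0024,0.0168,-0.0004,-0.06,0.24,-5.75,-1,0.0024,0.0168,-0.0004,-0.06,0.24,-5.75,-1]"
python3 - <<'E'
from h import *
c=go(lie(40.5,25,True),(461,-139,28),5)
E
```

```text
t: 16.5
eef_pos: [455.9, -142.3, 91.0]
tcp_rot: [-1.576, -0.43, -2.431]
ft_force: [-0.4, 0.1, 0.1]
opening: 1.003
n 5 shift [-0.0064, 0.0147, 0.0002] turn [0.04, 0.04, -0.08] | tot mm 80.0 deg 0.5
   joint load 0.17 ikerr 0.00 end q [-0.23  0.68  1.9  -0.46  0.88  0.98]
```

```bash
python3 -m inch "[-0.0064,0.0147,0.0002,0,0,-0.1,-1,-0.0064,0.0147,0.0002,0,0,-0.1,-1,-0.0064,0.0147,0.0002,0,0,-0.1,-1,-0.0064,0.0147,0.0002,0,0,-0.1,-1,-0.0064,0.0147,0.0002,0,0,-0.1,-1]"
python3 -m inch "[0,0,0,0,0,0,1,0,0,0,0,0,0,1,0,0,0,0,0,0,1,0,0,0,0,0,0,1,0,0,0,0,0,0,1,0,0,0,0,0,0,1,0,0,0,0,0,0,1,0,0,0,0,0,0,1,0,0,0,0,0,0,1,0,0,0,0,0,0,1]"
python3 - <<'E'
from h import *
R=Ro.from_euler('xyz',env.state()["tcp_rot"]).as_matrix();print("G",env.state()["eef_pos"]-18.8*R[:,1])
c=go(lie(40.5,0,True),(480,-130,220),6)
c=go(lie(45,-65,True),(560,-110,200),10,c)
c=go(lie(45,-65,True),(635,-97,110),5,c)
c=go(lie(45,-65,True),(635,-97,59),4,c)
E
```

```text
t: 17.0
eef_pos: [455.4, -144.0, 10.4]
tcp_rot: [-1.576, -0.435, -2.432]
ft_force: [-0.1, -0.2, -0.3]
opening: 0.999
t: 18.0
eef_pos: [455.8, -143.7, 11.6]
tcp_rot: [-1.575, -0.436, -2.432]
ft_force: [-1.4, 1.9, 4.9]
opening: 0.458
G [ 461.85377181 -138.60503498   28.68550751]
n 6 shift [0.0036, -0.032, 0.0008] turn [0.03, 0.02, 4.16] | tot mm 191.6 deg 25.0
   joint load 0.45 ikerr 0.00 end q [-0.4   0.3   1.85  0.    1.    0.47]
n 10 shift [-0.0078, 0.0054, 0.0039] turn [-0.26, -0.4, 6.5] | tot mm 97.9 deg 65.1
   joint load 0.80 ikerr 0.00 end q [-0.79  0.55  2.07  1.34  1.2  -1.01]
n 5 shift [0.0111, 0.0189, 0.0088] turn [0.0, -0.0, 0.0] | tot mm 117.9 deg 0.0
   joint load 0.27 ikerr 0.00 end q [-0.67  0.76  1.97  1.49  1.13 -1.12]
n 4 shift [0.0116, 0.0054, 0.0] turn [0.0, -0.0, 0.0] | tot mm 51.0 deg 0.0
   joint load 0.16 ikerr 0.00 end q [-0.67  0.86  1.97  1.54  1.12 -1.22]
```

```bash
python3 -m inch "[0.0036,-0.032,0.0008,0,0,4.16,1,0.0036,-0.032,0.0008,0,0,4.16,1,0.0036,-0.032,0.0008,0,0,4.16,1,0.0036,-0.032,0.0008,0,0,4.16,1,0.0036,-0.032,0.0008,0,0,4.16,1,0.0036,-0.032,0.0008,0,0,4.16,1]"
python3 -m inch "[-0.0078,0.0054,0.0039,-0.26,-0.4,6.5,1,-0.0078,0.0054,0.0039,-0.26,-0.4,6.5,1,-0.0078,0.0054,0.0039,-0.26,-0.4,6.5,1,-0.0078,0.0054,0.0039,-0.26,-0.4,6.5,1,-0.0078,0.0054,0.0039,-0.26,-0.4,6.5,1,-0.0078,0.0054,0.0039,-0.26,-0.4,6.5,1,-0.0078,0.0054,0.0039,-0.26,-0.4,6.5,1,-0.0078,0.0054,0.0039,-0.26,-0.4,6.5,1,-0.0078,0.0054,0.0039,-0.26,-0.4,6.5,1,-0.0078,0.0054,0.0039,-0.26,-0.4,6.5,1]"
python3 - <<'E'
from h import *
c=go(lie(45,-65,True),(635,-97,110),5)
c=go(lie(45,-65,True),(635,-97,59.5),4,c)
E
```

```text
t: 18.6
eef_pos: [480.2, -130.2, 202.6]
tcp_rot: [-1.573, 0.003, -2.432]
ft_force: [0.8, 0.1, -1.8]
opening: 0.46
t: 19.6
eef_pos: [572.5, -98.9, 192.3]
tcp_rot: [-1.577, 1.139, -2.361]
ft_force: [0.3, -0.1, -1.7]
opening: 0.459
n 5 shift [0.0111, 0.0189, 0.0086] turn [0.02, -0.02, -0.05] | tot mm 117.9 deg 0.3
   joint load 0.27 ikerr 0.00 end q [-0.67  0.76  1.97  1.49  1.13 -1.12]
n 4 shift [0.0114, 0.0053, -0.0] turn [-0.0, 0.0, 0.0] | tot mm 50.5 deg 0.0
   joint load 0.15 ikerr 0.00 end q [-0.67  0.86  1.97  1.54  1.12 -1.22]
```

```bash
python3 -m inch "[0.0111,0.0189,0.0086,0,0,0,1,0.0111,0.0189,0.0086,0,0,0,1,0.0111,0.0189,0.0086,0,0,0,1,0.0111,0.0189,0.0086,0,0,0,1,0.0111,0.0189,0.0086,0,0,0,1,0,0,0,0,0,0,1]"
python3 -m inch "[0.0114,0.0053,0,0,0,0,1,0.0114,0.0053,0,0,0,0,1,0.0114,0.0053,0,0,0,0,1,0.0114,0.0053,0,0,0,0,1,0,0,0,0,0,0,1]"
python3 -m inch "[0.0009,0.0004,0,0,0,0,1,0,0,0,0,0,0,1]"
python3 -m inch "[0.0009,0.0004,0,0,0,0,1,0,0,0,0,0,0,1]"
```

```text
t: 20.2
eef_pos: [646.8, -83.7, 99.5]
tcp_rot: [-1.586, 1.134, -2.367]
ft_force: [-0.4, 0.0, -0.2]
opening: 0.462
t: 20.7
eef_pos: [645.7, -84.0, 50.2]
tcp_rot: [-1.585, 1.136, -2.367]
ft_force: [0.2, 0.1, -0.6]
opening: 0.46
t: 20.9
eef_pos: [646.2, -84.2, 50.4]
tcp_rot: [-1.58, 1.135, -2.363]
ft_force: [-0.6, 0.3, -1.4]
opening: 0.457
t: 21.1
eef_pos: [646.3, -84.2, 49.8]
tcp_rot: [-1.579, 1.135, -2.362]
ft_force: [0.1, -0.1, -1.2]
opening: 0.459
```

```bash
python3 -m inch "[0.0009,0.0004,0,0,0,0,1,0.0009,0.0004,0,0,0,0,1,0,0,0,0,0,0,1]"
python3 -m inch "[0.0009,0.0004,0,0,0,0,1,0,0,0,0,0,0,1]"
python3 -m inch "[0.0009,0.0004,0,0,0,0,1,0,0,0,0,0,0,1]"
```

```text
t: 21.4
eef_pos: [646.4, -84.0, 49.8]
tcp_rot: [-1.577, 1.139, -2.359]
ft_force: [-6.2, -1.8, 13.8]
opening: 0.457
t: 21.6
eef_pos: [646.4, -84.0, 49.8]
tcp_rot: [-1.576, 1.141, -2.358]
ft_force: [-10.4, -3.2, 20.3]
opening: 0.461
t: 21.8
eef_pos: [646.4, -84.0, 49.6]
tcp_rot: [-1.575, 1.142, -2.357]
ft_force: [-13.7, -5.0, 26.4]
opening: 0.463
```

```bash
python3 -m inch "[-0.0027,-0.0012,0,0,0,0,1,0,0,0,0,0,0,1]"
python3 -m inch "[0,0,0,0,0,0,-0.4,0,0,0,0,0,0,-0.4,0,0,0,0,0,0,-0.4,0,0,0,0,0,0,-0.4,0,0,0,0,0,0,-0.4]"
python3 -m inch "[0,-0.015,0,0,0,0,-0.4,0,-0.025,0,0,0,0,-0.4,0,-0.025,0,0,0,0,-0.4,0,-0.025,0,0,0,0,-0.4,0,-0.025,0,0,0,0,-0.4,0,-0.025,0,0,0,0,-0.4]"
python3 - <<'E'
from h import *
c,P,l=survey()
c=go(lie(30,-40,True),(500,-200,230),5)
c=go(lie(-5,-10,True),(465,-290,220),7,c)
c=go(lie(-16.5,25,True),(455,-295,110),6,c)
E
```

```text
t: 22.0
eef_pos: [646.4, -84.3, 49.6]
tcp_rot: [-1.577, 1.136, -2.36]
ft_force: [-3.5, -1.9, 7.4]
opening: 0.456
t: 22.5
eef_pos: [646.2, -84.0, 48.5]
tcp_rot: [-1.581, 1.135, -2.363]
ft_force: [0.5, -0.6, 0.1]
opening: 0.697
t: 23.1
eef_pos: [555.4, -175.4, 108.5]
tcp_rot: [-1.58, 1.135, -2.363]
ft_force: [0.1, -0.4, 0.6]
opening: 0.698
8 px [199. 131.] n 10860 ctr 695 292 ang 84.7 size 317 293 z90 107 hsv [15, 22, 63]
12 px [292. 105.] n 350 ctr 787 39 ang 54.6 size 59 58 z90 52 hsv [12, 138, 251]
13 px [343. 106.] n 450 ctr 785 -105 ang 178.8 size 67 66 z90 29 hsv [29, 160, 254]
16 px [438. 122.] n 713 ctr 726 -377 ang 40.6 size 119 58 z90 48 hsv [89, 172, 222]
95 px [304. 155.] n 329 ctr 632 5 ang 44.1 size 51 47 z90 125 hsv [9, 183, 145]
97 px [339. 155.] n 319 ctr 631 -89 ang 137.8 size 49 47 z90 126 hsv [102, 13, 231]
160 px [437. 172.] n 321 ctr 590 -369 ang 53.6 size 80 40 z90 33 hsv [71, 59, 181]
293 px [457. 211.] n 283 ctr 479 -423 ang 128.4 size 62 40 z90 33 hsv [72, 74, 176]
n 5 shift [-0.0123, -0.0196, -0.0034] turn [2.41, 1.82, -4.97] | tot mm 115.8 deg 29.1
   joint load 0.87 ikerr 0.00 end q [-0.85  0.3   2.02  0.93  0.9  -0.43]
n 7 shift [0.0094, -0.0029, 0.012] turn [2.14, 4.58, -4.15] | tot mm 106.1 deg 45.8
   joint load 0.88 ikerr 0.00 end q [-0.73  0.31  1.84  0.14  0.86  0.84]
n 6 shift [0.0019, 0.0186, 0.0014] turn [-0.25, 1.93, -5.81] | tot mm 110.5 deg 36.8
   joint load 0.52 ikerr 0.00 end q [-0.62  0.67  1.59 -0.15  1.3   1.3 ]
```

```bash
python3 -m inch "[-0.0123,-0.0196,-0.0034,2.41,1.82,-4.97,-1,-0.0123,-0.0196,-0.0034,2.41,1.82,-4.97,-1,-0.0123,-0.0196,-0.0034,2.41,1.82,-4.97,-1,-0.0123,-0.0196,-0.0034,2.41,1.82,-4.97,-1,-0.0123,-0.0196,-0.0034,2.41,1.82,-4.97,-1]"
python3 -m inch "[0.0094,-0.0029,0.012,2.14,4.58,-4.15,-1,0.0094,-0.0029,0.012,2.14,4.58,-4.15,-1,0.0094,-0.0029,0.012,2.14,4.58,-4.15,-1,0.0094,-0.0029,0.012,2.14,4.58,-4.15,-1,0.0094,-0.0029,0.012,2.14,4.58,-4.15,-1,0.0094,-0.0029,0.012,2.14,4.58,-4.15,-1,0.0094,-0.0029,0.012,2.14,4.58,-4.15,-1]"
python3 - <<'E'
from h import *
c=cam("wrist");cv2.imwrite("pics/j.png",c["pixels"])
H,S,V=masks(c)
# cap centroid and body in world
P=cloud(c)
k=(H>100)&(H<130)&(S>120)
n,L,st,ce=cv2.connectedComponentsWithStats(k.astype(np.uint8))
for i in range(1,n):
    if st[i,4]>60: print(ce[i].round(),st[i,4],np.nanmedian(P[L==i],0).round(), world(c,ce[i],z=30).round())
c=go(lie(-16.5,25,True),(455,-295,110),6)
E
```

```text
t: 23.65
eef_pos: [511.8, -191.8, 215.0]
tcp_rot: [-1.571, 0.695, -2.621]
ft_force: [0.6, -0.4, -0.5]
opening: 0.988
t: 24.35
eef_pos: [469.4, -288.4, 199.8]
tcp_rot: [-1.57, 0.171, 3.052]
ft_force: [-0.4, -0.0, -0.4]
opening: 0.999
[177.  81.] 18304 [ 631. -133.    5.] [[ 632. -130.   30.]]
[337. 170.] 271 [ 505. -316.   34.] [[ 505. -316.   30.]]
[327. 213.] 158 [ 454. -298.   45.] [[ 452. -298.   30.]]
[398. 334.] 162 [ 271. -382.   23.] [[ 276. -381.   30.]]
n 6 shift [0.0021, 0.0184, 0.0015] turn [-0.28, 1.84, -5.75] | tot mm 109.6 deg 36.3
   joint load 0.49 ikerr 0.00 end q [-0.62  0.67  1.59 -0.15  1.3   1.3 ]
```

View pics/j.png

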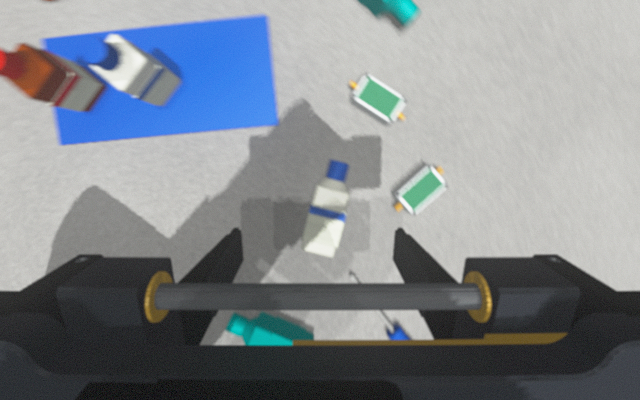

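The wrist view shows white bottle 2 with its cap at (337,170) and body at (325,220). The modules are at (379,98) and (421,190), and the driver's tip is at (352,275). All of them clear the fingers.

```bash
python3 -m inch "[0.0021,0.0184,0.0015,-0.28,2.0,-5.75,-1,0.0021,0.0184,0.0015,-0.28,2.0,-5.75,-1,0.0021,0.0184,0.0015,-0.28,2.0,-5.75,-1,0.0021,0.0184,0.0015,-0.28,2.0,-5.75,-1,0.0021,0.0184,0.0015,-0.28,2.0,-5.75,-1,0.0021,0.0184,0.0015,-0.28,2.0,-5.75,-1]"
python3 - <<'E'
from h import *
c=go(lie(-18,25,True),(453,-296,28),5)
E
```

```text
t: 25.0
eef_pos: [448.6, -290.2, 91.4]
tcp_rot: [-1.577, -0.434, 2.851]
ft_force: [-0.8, 0.3, 0.1]
opening: 1.001
n 5 shift [-0.0064, 0.0148, 0.0009] turn [-0.04, 0.25, -0.02] | tot mm 80.6 deg 1.3
   joint load 0.14 ikerr 0.00 end q [-0.63  0.77  1.64 -0.15  1.15  1.34]
```

```bash
python3 -m inch "[-0.0064,0.0148,0.0009,0,0.25,0,-1,-0.0064,0.0148,0.0009,0,0.25,0,-1,-0.0064,0.0148,0.0009,0,0.25,0,-1,-0.0064,0.0148,0.0009,0,0.25,0,-1,-0.0064,0.0148,0.0009,0,0.25,0,-1]"
python3 -m inch "[0,0,0,0,0,0,1,0,0,0,0,0,0,1,0,0,0,0,0,0,1,0,0,0,0,0,0,1,0,0,0,0,0,0,1,0,0,0,0,0,0,1,0,0,0,0,0,0,1,0,0,0,0,0,0,1,0,0,0,0,0,0,1,0,0,0,0,0,0,1]"
python3 - <<'E'
from h import *
R=Ro.from_euler('xyz',env.state()["tcp_rot"]).as_matrix();print("G",env.state()["eef_pos"]-18.8*R[:,1])
for hd in (10,25,45):
  print(hd)
  c=go(lie(-10,0,True),(480,-285,220),6)
  c=go(lie(hd,-65,True),(540,-230,200),11,c)
  c=go(lie(hd,-65,True),(634,-198,110),5,c)
E
```

```text
t: 25.5
eef_pos: [445.6, -294.2, 10.4]
tcp_rot: [-1.565, -0.431, 2.826]
ft_force: [-0.3, -0.4, 0.6]
opening: 1.004
t: 26.5
eef_pos: [445.9, -294.2, 11.5]
tcp_rot: [-1.565, -0.431, 2.826]
ft_force: [0.0, 0.3, 3.5]
opening: 0.458
G [ 453.42057478 -296.53406646   28.60838153]
10
n 6 shift [0.0029, -0.0321, -0.0031] turn [0.23, -1.31, 4.11] | tot mm 192.9 deg 25.9
   joint load 0.43 ikerr 0.00 end q [-0.65  0.38  1.71 -0.    1.05  1.09]
n 11 shift [-0.0058, 0.0045, -0.0054] turn [-1.03, -1.62, 5.85] | tot mm 96.6 deg 67.7
   joint load 1.35 ikerr 0.00 end q [-0.92  0.49  2.26  1.84  0.99 -1.15]
n 5 shift [0.008, 0.0254, -0.003] turn [-0.0, -0.0, 0.0] | tot mm 134.0 deg 0.0
   joint load 0.32 ikerr 0.00 end q [-0.71  0.72  2.16  2.15  0.98 -1.34]
25
n 6 shift [0.0029, -0.0321, -0.0031] turn [0.23, -1.31, 4.11] | tot mm 192.9 deg 25.9
   joint load 0.43 ikerr 0.00 end q [-0.65  0.38  1.71 -0.    1.05  1.09]
n 11 shift [-0.0063, 0.0049, -0.0049] turn [-1.8, -2.83, 5.72] | tot mm 98.2 deg 72.9
   joint load 1.14 ikerr 0.00 end q [-0.97  0.54  2.12  1.5   1.11 -1.03]
n 5 shift [0.008, 0.0255, 0.0021] turn [-0.0, 0.0, 0.0] | tot mm 134.0 deg 0.0
   joint load 0.27 ikerr 0.00 end q [-0.78  0.75  2.04  1.74  1.04 -1.18]
45
n 6 shift [0.0029, -0.0321, -0.0031] turn [0.23, -1.31, 4.11] | tot mm 192.9 deg 25.9
   joint load 0.43 ikerr 0.00 end q [-0.65  0.38  1.71 -0.    1.05  1.09]
n 11 shift [-0.0069, 0.0054, -0.0042] turn [-2.83, -4.44, 5.43] | tot mm 98.8 deg 83.1
   joint load 1.05 ikerr 0.00 end q [-0.97  0.61  1.91  1.17  1.32 -0.94]
n 5 shift [0.0088, 0.0238, 0.0088] turn [-0.0, 0.0, 0.0] | tot mm 134.0 deg 0.0
   joint load 0.24 ikerr 0.00 end q [-0.8   0.8   1.82  1.33  1.2  -1.01]
```

```bash
python3 -m inch "[0.0029,-0.0321,-0.0031,0.23,-1.31,4.11,1,0.0029,-0.0321,-0.0031,0.23,-1.31,4.11,1,0.0029,-0.0321,-0.0031,0.23,-1.31,4.11,1,0.0029,-0.0321,-0.0031,0.23,-1.31,4.11,1,0.0029,-0.0321,-0.0031,0.23,-1.31,4.11,1,0.0029,-0.0321,-0.0031,0.23,-1.31,4.11,1]"
python3 - <<'E'
from h import *
c=go(lie(38,-65,True),(540,-230,200),16)
E
```

```text
t: 27.1
eef_pos: [480.2, -284.9, 201.9]
tcp_rot: [-1.571, 0.002, 2.968]
ft_force: [-0.4, -0.4, -1.2]
opening: 0.464
n 16 shift [-0.0045, 0.0037, -0.003] turn [-1.7, -2.66, 3.8] | tot mm 98.7 deg 79.1
   joint load 0.73 ikerr 0.00 end q [-0.98  0.58  1.98  1.27  1.24 -0.96]
```

```bash
python3 -m inch "[-0.0045,0.0037,-0.003,-1.7,-2.66,3.8,1,-0.0045,0.0037,-0.003,-1.7,-2.66,3.8,1,-0.0045,0.0037,-0.003,-1.7,-2.66,3.8,1,-0.0045,0.0037,-0.003,-1.7,-2.66,3.8,1,-0.0045,0.0037,-0.003,-1.7,-2.66,3.8,1,-0.0045,0.0037,-0.003,-1.7,-2.66,3.8,1,-0.0045,0.0037,-0.003,-1.7,-2.66,3.8,1,-0.0045,0.0037,-0.003,-1.7,-2.66,3.8,1]"
python3 -m inch "[-0.0045,0.0037,-0.003,-1.7,-2.66,3.8,1,-0.0045,0.0037,-0.003,-1.7,-2.66,3.8,1,-0.0045,0.0037,-0.003,-1.7,-2.66,3.8,1,-0.0045,0.0037,-0.003,-1.7,-2.66,3.8,1,-0.0045,0.0037,-0.003,-1.7,-2.66,3.8,1,-0.0045,0.0037,-0.003,-1.7,-2.66,3.8,1,-0.0045,0.0037,-0.003,-1.7,-2.66,3.8,1,-0.0045,0.0037,-0.003,-1.7,-2.66,3.8,1]"
python3 - <<'E'
from h import *
c=go(lie(38,-65,True),(634,-196,110),5)
c=go(lie(38,-65,True),(634,-196,60),4,c)
E
```

```text
t: 27.9
eef_pos: [521.3, -259.6, 182.7]
tcp_rot: [-1.718, 0.563, -2.975]
ft_force: [-0.2, 1.0, -1.3]
opening: 0.461
t: 28.7
eef_pos: [552.5, -219.6, 190.7]
tcp_rot: [-1.575, 1.134, -2.481]
ft_force: [-0.2, -0.3, -1.6]
opening: 0.461
n 5 shift [0.008, 0.0249, 0.0063] turn [0.02, -0.01, 0.0] | tot mm 134.3 deg 0.1
   joint load 0.25 ikerr 0.00 end q [-0.8   0.78  1.9   1.46  1.13 -1.06]
n 4 shift [0.0113, 0.0053, -0.0] turn [0.0, 0.0, -0.0] | tot mm 50.0 deg 0.0
   joint load 0.15 ikerr 0.00 end q [-0.8   0.87  1.91  1.5   1.13 -1.16]
```

```bash
python3 -m inch "[0.008,0.0249,0.0063,0,0,0,1,0.008,0.0249,0.0063,0,0,0,1,0.008,0.0249,0.0063,0,0,0,1,0.008,0.0249,0.0063,0,0,0,1,0.008,0.0249,0.0063,0,0,0,1,0,0,0,0,0,0,1]"
python3 -m inch "[0.0113,0.0053,0,0,0,0,1,0.0113,0.0053,0,0,0,0,1,0.0113,0.0053,0,0,0,0,1,0.0113,0.0053,0,0,0,0,1,0,0,0,0,0,0,1]"
python3 -m inch "[0.0009,0.0004,0,0,0,0,1,0.0009,0.0004,0,0,0,0,1,0,0,0,0,0,0,1]"
python3 -m inch "[0.0009,0.0004,0,0,0,0,1,0.0009,0.0004,0,0,0,0,1,0,0,0,0,0,0,1]"
```

```text
t: 29.3
eef_pos: [647.9, -183.9, 99.2]
tcp_rot: [-1.584, 1.131, -2.489]
ft_force: [-0.3, 0.5, -1.7]
opening: 0.461
t: 29.8
eef_pos: [646.7, -185.4, 50.0]
tcp_rot: [-1.583, 1.131, -2.49]
ft_force: [0.2, -0.7, -0.8]
opening: 0.461
t: 30.1
eef_pos: [647.2, -185.4, 50.2]
tcp_rot: [-1.576, 1.132, -2.484]
ft_force: [1.3, -0.1, -1.7]
opening: 0.454
t: 30.4
eef_pos: [647.2, -185.4, 48.9]
tcp_rot: [-1.576, 1.134, -2.483]
ft_force: [-4.7, -0.8, 5.5]
opening: 0.459
```

```bash
python3 -m inch "[0.0009,0.0004,0,0,0,0,1,0,0,0,0,0,0,1]"
python3 -m inch "[-0.0013,-0.0006,0,0,0,0,1,0,0,0,0,0,0,1]"
python3 -m inch "[0,0,0,0,0,0,-0.4,0,0,0,0,0,0,-0.4,0,0,0,0,0,0,-0.4,0,0,0,0,0,0,-0.4,0,0,0,0,0,0,-0.4]"
python3 -m inch "[0,-0.015,0,0,0,0,-0.4,0,-0.025,0,0,0,0,-0.4,0,-0.025,0,0,0,0,-0.4,0,-0.025,0,0,0,0,-0.4,0,-0.025,0,0,0,0,-0.4,0,-0.025,0,0,0,0,-0.4]"
python3 - <<'E'
from h import *
c,P,l=survey()
cv2.imwrite("pics/k.png",cam("scene")["pixels"][100:360,180:500])
w=c["pixels"][120:200,120:260];cv2.imwrite("pics/k2.png",cv2.resize(w,None,fx=5,fy=5))
E
```

```text
t: 30.6
eef_pos: [647.2, -185.4, 48.8]
tcp_rot: [-1.575, 1.135, -2.482]
ft_force: [-8.3, -1.9, 11.9]
opening: 0.459
t: 30.8
eef_pos: [647.2, -185.4, 49.0]
tcp_rot: [-1.576, 1.133, -2.484]
ft_force: [-3.8, -1.4, 4.1]
opening: 0.461
t: 31.3
eef_pos: [647.1, -185.3, 48.2]
tcp_rot: [-1.578, 1.132, -2.485]
ft_force: [-0.2, -0.5, 0.1]
opening: 0.699
t: 31.9
eef_pos: [545.8, -264.4, 108.6]
tcp_rot: [-1.577, 1.132, -2.485]
ft_force: [-0.4, -0.2, 0.3]
opening: 0.7
5 px [198. 131.] n 10868 ctr 695 292 ang 85.5 size 319 296 z90 107 hsv [15, 22, 63]
17 px [292. 105.] n 344 ctr 787 38 ang 134.4 size 58 57 z90 52 hsv [12, 137, 252]
18 px [343. 106.] n 444 ctr 786 -105 ang 178.8 size 67 66 z90 28 hsv [29, 159, 254]
24 px [438. 122.] n 715 ctr 726 -377 ang 40.6 size 119 57 z90 48 hsv [89, 171, 224]
98 px [376. 155.] n 331 ctr 628 -185 ang 129.7 size 53 48 z90 125 hsv [105, 16, 232]
100 px [304. 155.] n 332 ctr 632 5 ang 40.7 size 52 48 z90 126 hsv [10, 181, 148]
102 px [340. 155.] n 321 ctr 631 -90 ang 136.7 size 49 47 z90 125 hsv [100, 13, 232]
156 px [437. 172.] n 322 ctr 591 -369 ang 53.9 size 80 40 z90 33 hsv [71, 58, 181]
276 px [428. 189.] n 48 ctr 534 -320 ang 43.5 size 51 11 z90 139 hsv [10, 13, 49]
```

View pics/k.png

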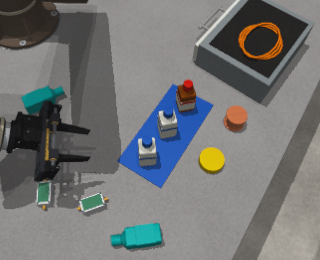

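View pics/k2.png

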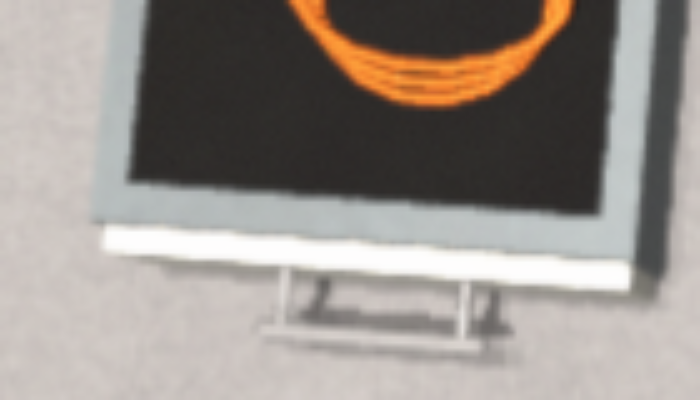

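All three bottles stand on the mat. The drawer handle's bar runs from px (172.4,185.6) to (217,189.6) in the top view, so I'll measure it.

```bash
python3 - <<'E'
from h import *
c=cam()
a=world(c,[(172.4,185.6),(217,189.6)],z=62+4);print(a.round(1),np.linalg.norm(a[1]-a[0]))
d=a[0]-a[1];ang=np.degrees(np.arctan2(-d[0],d[1]));print("yaw",ang,"mid",a.mean(0))
# front panel top edge white
H,S,V=masks(c);m=(V>235)&(S<25);m[:, :120]=0;m[:,280:]=0;m[:150]=0;m[200:]=0
n,L,st,ce=cv2.connectedComponentsWithStats(m.astype(np.uint8));i=1+st[1:,4].argmax();print(ce[i],rect(c,L==i,89))
# scene camera handle
s=cam("scene");print(proj(s,a),env.state()["joints"].round(2))
p=proj(s,a.mean(0))[0].astype(int);w=s["pixels"][p[1]-40:p[1]+40,p[0]-50:p[0]+50].copy()
cv2.imwrite("pics/m.png",cv2.resize(w,None,fx=6,fy=6));print(p)
E
```

```text
[[563.8 374.6  66. ]
 [550.2 249.1  66. ]] 126.2448885140524
yaw -6.197172265944398 mid [556.96775695 311.85577246  66.        ]
[193.69216061 171.26003824] ((600.14697265625, 310.53717041015625), 84.78225708007812, (289.8929748535156, 14.543595314025879))
[[399.9833845  105.3241002 ]
 [378.32675849 127.32342372]] [-1.03  0.76  1.94  1.27  1.23 -1.1 ]
[389 116]
```

View pics/m.png

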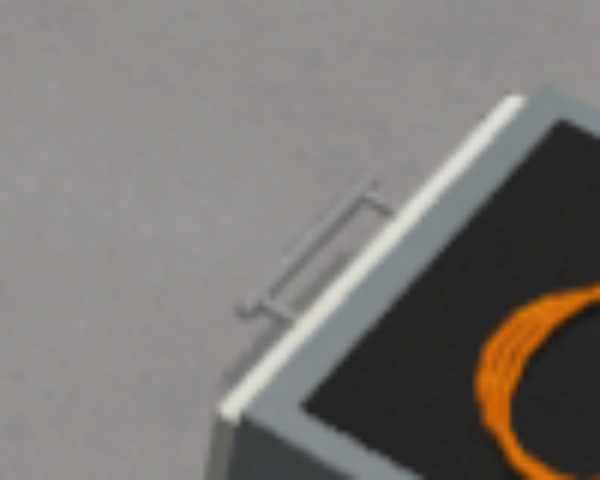

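```bash
cat >> h.py <<'E'
def down(yaw): # tool down, tool x heading yaw deg; jaw axis heading yaw+90
    y=np.radians(yaw);return frame([0,0,-1],[-np.sin(y),np.cos(y),0])
E
python3 - <<'E'
from h import *
c=go(lie(35,-20,True),(500,-230,220),8)
c=go(down(-125),(500,-60,220),9,c)
c=go(down(-95.4),(557,312,190),12,c)
c=go(down(-95.4),(557,312,70),5,c)
E
```

```text
n 8 shift [-0.0076, -0.0095, -0.007] turn [0.26, 0.26, -5.6] | tot mm 109.7 deg 44.9
   joint load 0.76 ikerr 0.00 end q [-0.72  0.33  1.84  0.43  0.93 -0.02]
n 9 shift [-0.0123, 0.0024, -0.0138] turn [-0.39, -2.2, -2.2] | tot mm 166.4 deg 28.2
   joint load 0.34 ikerr 0.00 end q [-0.25  0.3   1.83  0.    1.    0.36]
n 12 shift [-0.0309, 0.0025, -0.007] turn [0.0, -2.47, -0.0] | tot mm 377.5 deg 29.6
   joint load 0.40 ikerr 0.00 end q [ 0.41  0.53  1.54 -0.    1.07  0.5 ]
n 5 shift [0.0, 0.024, -0.0] turn [0.0, 0.0, 0.0] | tot mm 120.0 deg 0.0
   joint load 0.23 ikerr 0.00 end q [ 0.41  0.66  1.65 -0.    0.83  0.5 ]
```

```bash
python3 -m inch "[-0.0076,-0.0095,-0.007,0.26,0.26,-5.6,0.5,-0.0076,-0.0095,-0.007,0.26,0.26,-5.6,0.5,-0.0076,-0.0095,-0.007,0.26,0.26,-5.6,0.5,-0.0076,-0.0095,-0.007,0.26,0.26,-5.6,0.5,-0.0076,-0.0095,-0.007,0.26,0.26,-5.6,0.5,-0.0076,-0.0095,-0.007,0.26,0.26,-5.6,0.5,-0.0076,-0.0095,-0.007,0.26,0.26,-5.6,0.5,-0.0076,-0.0095,-0.007,0.26,0.26,-5.6,0.5]"
python3 -m inch "[-0.0123,0.0024,-0.0138,-0.39,-2.2,-2.2,0.5,-0.0123,0.0024,-0.0138,-0.39,-2.2,-2.2,0.5,-0.0123,0.0024,-0.0138,-0.39,-2.2,-2.2,0.5,-0.0123,0.0024,-0.0138,-0.39,-2.2,-2.2,0.5,-0.0123,0.0024,-0.0138,-0.39,-2.2,-2.2,0.5,-0.0123,0.0024,-0.0138,-0.39,-2.2,-2.2,0.5,-0.0123,0.0024,-0.0138,-0.39,-2.2,-2.2,0.5,-0.0123,0.0024,-0.0138,-0.39,-2.2,-2.2,0.5,-0.0123,0.0024,-0.0138,-0.39,-2.2,-2.2,0.5]"
python3 -c "
from h import *
c=go(down(-95.4),(557,312,190),10)"
```

```text
t: 32.9
eef_pos: [505.6, -224.9, 203.0]
tcp_rot: [-1.57, 0.346, -2.529]
ft_force: [-0.6, 0.3, -1.1]
opening: 0.25
t: 33.8
eef_pos: [499.8, -57.6, 201.0]
tcp_rot: [-1.573, -0.001, -2.177]
ft_force: [-0.9, -0.2, -0.8]
opening: 0.248
n 10 shift [-0.0369, 0.003, -0.0083] turn [0.01, -2.93, 0.0] | tot mm 375.2 deg 29.3
   joint load 0.47 ikerr 0.00 end q [0.41 0.53 1.54 0.   1.07 0.5 ]
```

```bash
python3 -m inch "[-0.0369,0.003,-0.0083,0,-2.93,0,0.5,-0.0369,0.003,-0.0083,0,-2.93,0,0.5,-0.0369,0.003,-0.0083,0,-2.93,0,0.5,-0.0369,0.003,-0.0083,0,-2.93,0,0.5,-0.0369,0.003,-0.0083,0,-2.93,0,0.5,-0.0369,0.003,-0.0083,0,-2.93,0,0.5,-0.0369,0.003,-0.0083,0,-2.93,0,0.5,-0.0369,0.003,-0.0083,0,-2.93,0,0.5,-0.0369,0.003,-0.0083,0,-2.93,0,0.5,-0.0369,0.003,-0.0083,0,-2.93,0,0.5]"
python3 -m inch "[0,0,0,0,0,0,0.5]"
python3 - <<'E'
from h import *
c=cam("wrist");cv2.imwrite("pics/n.png",c["pixels"])
print(proj(c,[(563.8,374.6,62),(550.2,249.1,62),(557,312,62)]).round())
c=go(down(-95.4),(557,312,70),5)
E
```

```text
t: 34.8
eef_pos: [557.8, 312.7, 170.9]
tcp_rot: [-1.572, 0.001, -1.665]
ft_force: [-0.2, -0.3, 0.5]
opening: 0.249
t: 34.9
eef_pos: [557.0, 314.8, 170.4]
tcp_rot: [-1.573, 0.001, -1.662]
ft_force: [-0.1, -0.5, -0.6]
opening: 0.251
[[318. 132.]
 [317. 246.]
 [317. 192.]]
n 5 shift [0.0002, 0.0239, -0.0] turn [0.02, 0.01, -0.01] | tot mm 119.4 deg 0.1
   joint load 0.23 ikerr 0.00 end q [0.41 0.66 1.65 0.   0.83 0.5 ]
```

View pics/n.png

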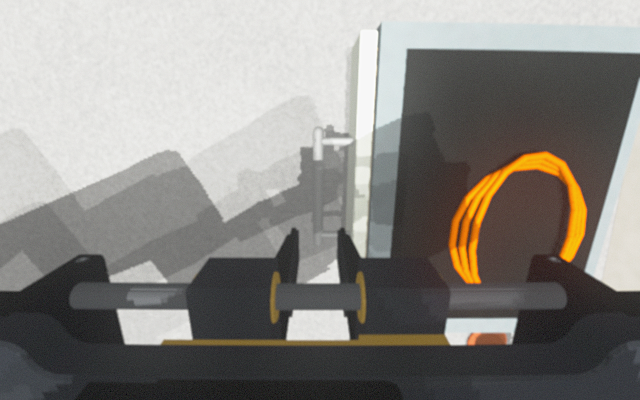

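The handle bar runs at column 319, rows 130-240, right between the fingers. Descend and grip it.

```bash
python3 -m inch "[0.0002,0.024,0,0,0,0,0.5,0.0002,0.024,0,0,0,0,0.5,0.0002,0.024,0,0,0,0,0.5,0.0002,0.024,0,0,0,0,0.5,0.0002,0.024,0,0,0,0,0.5]"
python3 -m inch "[0,0,0,0,0,0,1,0,0,0,0,0,0,1,0,0,0,0,0,0,1,0,0,0,0,0,0,1,0,0,0,0,0,0,1]"
```

```text
t: 35.45
eef_pos: [558.3, 308.7, 50.7]
tcp_rot: [-1.572, 0.001, -1.669]
ft_force: [0.8, 0.8, -0.7]
opening: 0.253
t: 35.95
eef_pos: [559.0, 309.6, 52.8]
tcp_rot: [-1.57, 0.002, -1.668]
ft_force: [0.8, -0.3, -0.5]
opening: 0.002
```

The fingers closed fully, so the bar isn't between them. Look.

```bash
python3 - <<'E'
from h import *
c=cam("wrist");cv2.imwrite("pics/o.png",c["pixels"])
s=cam("scene");p=proj(s,(557,312,62))[0].astype(int);w=s["pixels"][p[1]-60:p[1]+50,p[0]-70:p[0]+70]
cv2.imwrite("pics/o2.png",cv2.resize(w,None,fx=5,fy=5))
t=cam("top");p=proj(t,(557,312,62))[0].astype(int);w=t["pixels"][p[1]-40:p[1]+40,p[0]-50:p[0]+50]
cv2.imwrite("pics/o3.png",cv2.resize(w,None,fx=6,fy=6))
E
```

```text
(no output)
```

View pics/o.png

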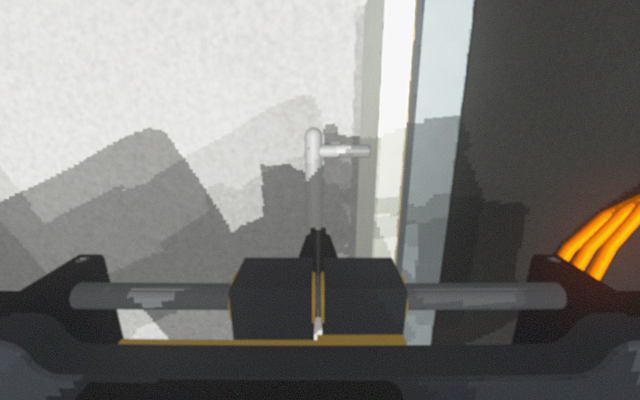

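View pics/o2.png

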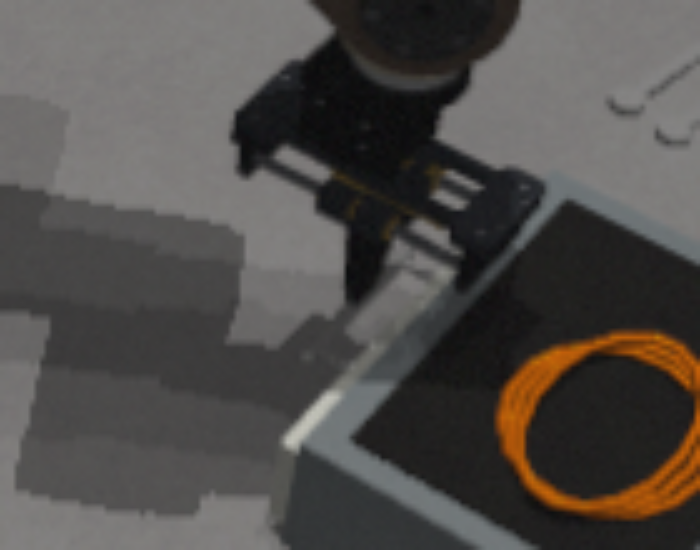

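View pics/o3.png

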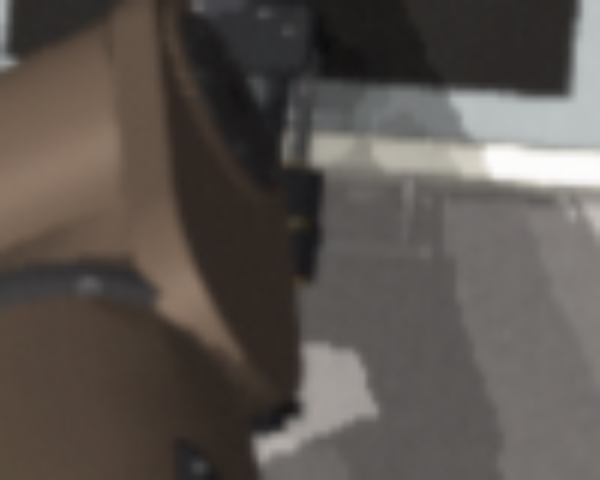

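```bash
python3 -m inch "[0,0,-0.01,0,0,0,1,0,0,-0.01,0,0,0,1,0,0,-0.01,0,0,0,1]"
python3 - <<'E'
from h import *
c=cam("wrist");cv2.imwrite("pics/p.png",c["pixels"])
E
```

```text
t: 36.4
eef_pos: [527.5, 312.4, 51.8]
tcp_rot: [-1.571, 0.001, -1.668]
ft_force: [-0.3, 0.9, -0.0]
opening: 0.007
```

View pics/p.png

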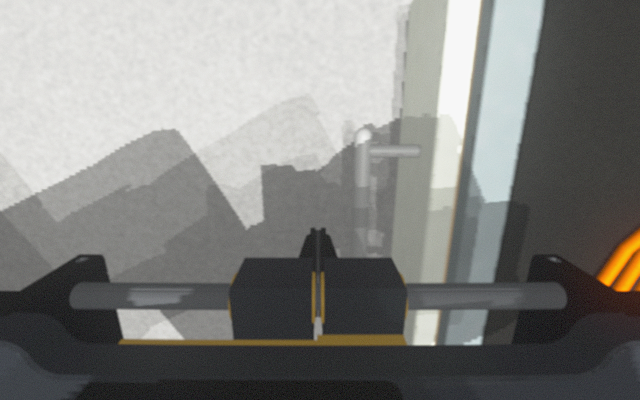

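```bash
python3 - <<'E'
from h import *
c=cam("wrist");P=cloud(c)
for u,v in((363,135),(363,150),(362,180),(368,215),(373,240),(385,151),(410,151)):
    print((u,v),P[v-1:v+2,u-3:u+4].reshape(-1,3)[:,2].round(0)[:21], P[v,u].round(0))
for z in (40,62):print(proj(c,[(563.8,374.6,z),(550.2,249.1,z)]).round())
E
```

```text
(363, 135) [64. 66. 66. 67. 67. 68. 66. 66. 67. 66. 67. 68. 68. 67. 66. 66. 67. 68.
 69. 67. 68.] [560. 376.  67.]
(363, 150) [66. 67. 67. 67. 68. 68. 68. 66. 67. 67. 67. 68. 67. 69. 64. 66. 68. 68.
 68. 68. nan] [560. 367.  67.]
(362, 180) [66. 67. 66. 67. 68. 67. 68. 67. 67. 67. 68. 68. 68. 68. 67. 66. 66. 68.
 67. 67. 68.] [558. 349.  68.]
(368, 215) [70. 68. 68. 68. 67. 67. 66. 68. 67. 67. 67. 68. 66. 65. 69. 69. 68. 67.
 68. 66. 66.] [561. 325.  67.]
(373, 240) [64.  0.  2. -0.  1.  2.  1. 64.  0.  0.  1.  0.  1.  1. 64.  1.  1.  2.
  1.  1.  1.] [574. 276.   1.]
(385, 151) [66. 67. 66. 67. 66. 67. 67. 68. 67. 66. 66. 67. 66. 65. 66. 67. 66. 67.
 67. 67. 67.] [573. 365.  66.]
(410, 151) [66. 66. 65. 67. 66. 66. 67. 66. 66. 67. 65. 66. 66. 67. 67. 66. 67. 67.
 66. 66. 67.] [589. 364.  65.]
[[362. 134.]
 [354. 293.]]
[[367. 137.]
 [357. 310.]]
```

The fingers came away freely and the drawer didn't move. I'll go above the bar again, descend open to a deeper position, and look before closing.

```bash
python3 -m inch "[0,-0.025,0,0,0,0,0.45,0,-0.025,0,0,0,0,0.45,0,-0.02,0,0,0,0,0.45,0,0,0,0,0,0,0.45]"
python3 - <<'E'
from h import *
c=go(down(-95.4),(556.5,318,140),3)
c=cam("wrist");cv2.imwrite("pics/q.png",c["pixels"]);P=cloud(c)
H,S,V=masks(c)
x,y,z=P[...,0],P[...,1],P[...,2]
for yy in (370,355,340,325,310,295):
    k=(abs(y-yy)<3)&(z>55)&(z<75)&(x>530)&(x<580); print(yy,k.sum(),np.median(x[k]).round(1) if k.any() else None,np.median(z[k]).round(1) if k.any() else None)
E
```

```text
t: 36.9
eef_pos: [529.9, 312.9, 124.5]
tcp_rot: [-1.567, 0.003, -1.668]
ft_force: [-0.4, 0.2, -0.5]
opening: 0.257
n 3 shift [-0.0025, 0.0011, 0.0086] turn [-0.07, -0.06, -0.07] | tot mm 27.3 deg 0.3
   joint load 0.12 ikerr 0.00 end q [ 0.42  0.58  1.59 -0.    0.97  0.51]
370 136 564.7 66.6
355 88 560.7 67.3
340 88 559.1 67.1
325 77 557.5 67.1
310 76 556.3 67.3
295 74 554.6 67.3
```

View pics/q.png

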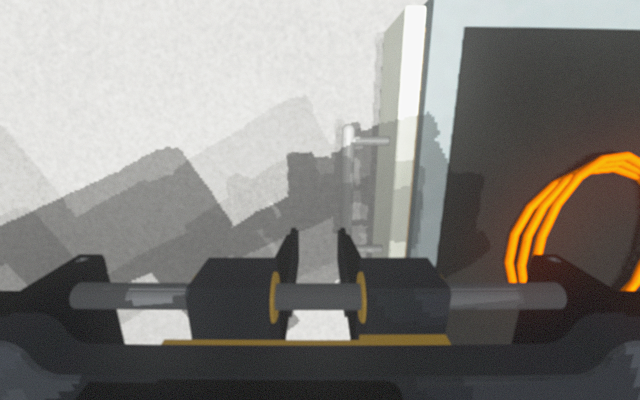

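```bash
python3 -m inch "[-0.002,0.001,0.0088,0,0,0,0.45,-0.002,0.001,0.0088,0,0,0,0.45,-0.002,0.001,0.0088,0,0,0,0.45,0,0,0,0,0,0,0.45]"
python3 -m inch "[0,0.017,0,0,0,0,0.45,0,0.017,0,0,0,0,0.45,0,0.017,0,0,0,0,0.45,0,0.017,0,0,0,0,0.45,0,0.014,0,0,0,0,0.45,0,0,0,0,0,0,0.45]"
python3 - <<'E'
from h import *
print(env.state()["eef_pos"])
c=cam("wrist");cv2.imwrite("pics/r.png",c["pixels"])
E
```

```text
t: 37.35
eef_pos: [556.8, 315.6, 117.7]
tcp_rot: [-1.572, 0.001, -1.669]
ft_force: [-0.7, -0.3, 1.4]
opening: 0.273
t: 37.95
eef_pos: [554.7, 315.3, 34.8]
tcp_rot: [-1.574, -0.001, -1.668]
ft_force: [0.6, 0.1, -0.2]
opening: 0.279
[554.71446131 315.32027639  34.78876436]
```

View pics/r.png

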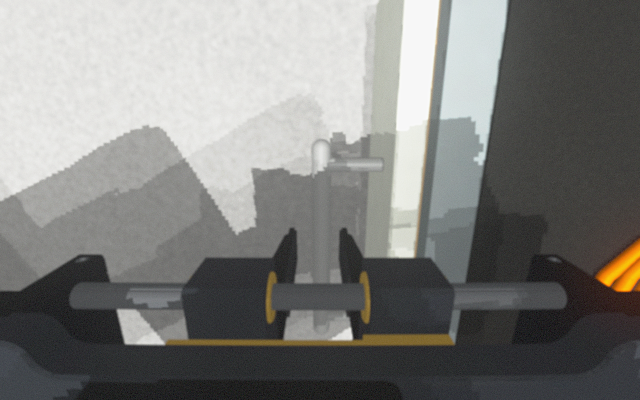

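The bar now clearly passes between the fingers, from (321,140) to (320,330). Close.

```bash
python3 -m inch "[0,0,0,0,0,0,1,0,0,0,0,0,0,1,0,0,0,0,0,0,1,0,0,0,0,0,0,1,0,0,0,0,0,0,1]"
python3 - <<'E'
from h import *
c=cam("wrist");cv2.imwrite("pics/s.png",c["pixels"])
E
```

```text
t: 38.5
eef_pos: [556.1, 316.0, 37.6]
tcp_rot: [-1.57, 0.002, -1.668]
ft_force: [0.9, 0.2, 5.3]
opening: 0.094
```

View pics/s.png

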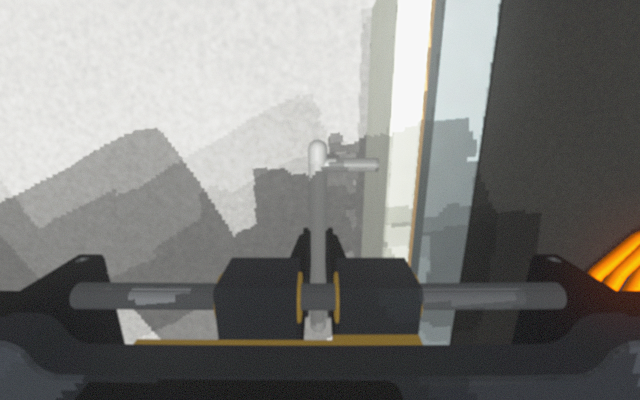

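Gripped, with an 8.9 mm bar in the jaws. Pull along the drawer's axis.

```bash
python3 -m inch "[0,0,-0.008,0,0,0,1,0,0,-0.016,0,0,0,1]"
python3 -m inch "[0,0,-0.02,0,0,0,1,0,0,-0.02,0,0,0,1,0,0,-0.02,0,0,0,1,0,0,-0.02,0,0,0,1,0,0,-0.02,0,0,0,1,0,0,-0.02,0,0,0,1]"
python3 -m inch "[0,0,-0.01,0,0,0,1,0,0,-0.008,0,0,0,1,0,0,0,0,0,0,1]"
```

```text
t: 38.75
eef_pos: [532.9, 318.2, 37.6]
tcp_rot: [-1.568, 0.002, -1.669]
ft_force: [0.7, -0.4, 8.1]
opening: 0.092
t: 39.35
eef_pos: [411.9, 329.8, 37.6]
tcp_rot: [-1.57, 0.002, -1.668]
ft_force: [1.9, -1.2, 6.7]
opening: 0.093
t: 39.65
eef_pos: [393.4, 331.6, 37.6]
tcp_rot: [-1.571, 0.001, -1.668]
ft_force: [-0.9, -1.8, 8.4]
opening: 0.093
```

```bash
python3 -m inch "[0,0,0,0,0,0,0.45,0,0,0,0,0,0,0.45,0,0,0,0,0,0,0.45,0,0,0,0,0,0,0.45]"
python3 -m inch "[0,-0.03,0,0,0,0,0.45,0,-0.03,0,0,0,0,0.45,0,-0.03,0,0,0,0,0.45,0,-0.03,0,0,0,0,0.45,0,-0.03,0,0,0,0,0.45]"
python3 - <<'E'
from h import *
c,P,l=survey("pics/u.png")
s=env.state();print(s["joints"].round(2))
# driver-area & modules detail
for u,v in((437,172),(456,213)):
    i=l[v,u]; 
    if i: print(rect(c,l==i,22))
E
```

```text
t: 40.05
eef_pos: [394.3, 331.5, 36.7]
tcp_rot: [-1.571, 0.001, -1.668]
ft_force: [0.3, 0.5, -0.7]
opening: 0.271
t: 40.55
eef_pos: [394.3, 331.2, 188.1]
tcp_rot: [-1.571, 0.001, -1.668]
ft_force: [-0.8, -0.3, -0.7]
opening: 0.276
4 px [198. 155.] n 16080 ctr 617 300 ang 174.6 size 450 317 z90 106 hsv [16, 31, 158]
8 px [292. 105.] n 353 ctr 786 38 ang 17.4 size 59 58 z90 52 hsv [10, 147, 245]
9 px [343. 106.] n 451 ctr 786 -105 ang 178.8 size 67 66 z90 28 hsv [28, 168, 250]
12 px [438. 122.] n 716 ctr 726 -376 ang 39.9 size 119 58 z90 48 hsv [89, 174, 205]
82 px [340. 155.] n 325 ctr 632 -91 ang 134.0 size 50 47 z90 125 hsv [105, 17, 217]
85 px [376. 155.] n 339 ctr 628 -184 ang 130.2 size 55 46 z90 125 hsv [108, 20, 215]
88 px [304. 155.] n 334 ctr 633 4 ang 43.8 size 54 45 z90 126 hsv [9, 186, 133]
151 px [437. 172.] n 325 ctr 590 -369 ang 53.6 size 80 40 z90 32 hsv [70, 58, 163]
279 px [456. 213.] n 326 ctr 475 -416 ang 127.0 size 79 39 z90 33 hsv [71, 64, 162]
283 px [153. 228.] n 71 ctr 447 420 ang 84.5 size 37 14 z90 91 hsv [10, 2, 248]
292 px [440. 279.] n 181 ctr 303 -356 ang 35.7 size 139 23 z90 27 hsv [110, 98, 184]
296 px [383. 282.] n 622 ctr 288 -202 ang 59.6 size 121 47 z90 48 hsv [89, 161, 221]
[0.57 0.33 1.82 0.   0.98 0.67]
((591.3944091796875, -371.8155822753906), 53.569244384765625, (80.499267578125, 40.79692077636719))
((474.709228515625, -419.1312255859375), 127.01150512695312, (79.92172241210938, 39.80402374267578))
```

View pics/u.png

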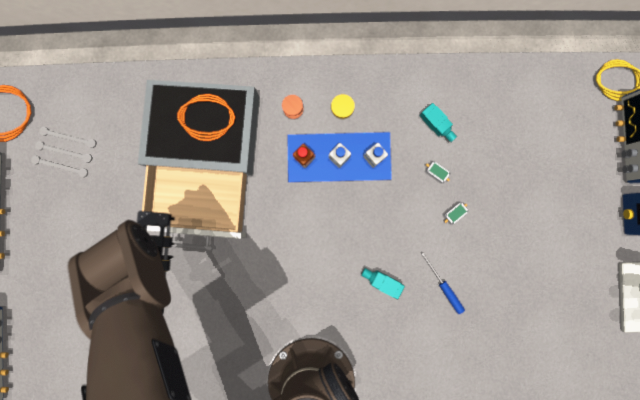

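The drawer is open, with the floor visible around px (195,200). All the bottles stand on the mat. Module A is at (437,172), measuring (591,-370) mm, and module B is at (456,213), measuring (475,-418) mm.

```bash
python3 - <<'E'
from h import *
c=go(down(-110),(500,-20,210),10)
c=go(down(-126.4),(591,-370,150),10,c)
c=go(down(-126.4),(591,-370,22),6,c)
t=cam();f=world(t,[(150,168),(240,173),(235,231),(145,221),(240,236),(142,226)],z=22);print(f.round())
cv2.imwrite("pics/v.png",cv2.resize(t["pixels"][150:250,130:260],None,fx=5,fy=5))
E
```

```text
n 10 shift [0.0324, 0.0001, 0.0176] turn [-0.02, 1.44, -0.03] | tot mm 367.4 deg 14.4
   joint load 0.49 ikerr 0.00 end q [-0.17  0.31  1.85  0.    0.97  0.18]
n 10 shift [0.027, 0.006, 0.0243] turn [0.0, 1.64, 0.0] | tot mm 366.6 deg 16.4
   joint load 0.39 ikerr 0.00 end q [-0.65  0.65  1.42 -0.    1.07 -0.02]
n 6 shift [0.0, 0.0213, 0.0] turn [-0.0, 0.0, -0.0] | tot mm 128.0 deg 0.0
   joint load 0.19 ikerr 0.00 end q [-0.65  0.79  1.51  0.    0.84 -0.02]
[[620. 457.  22.]
 [600. 193.  22.]
 [434. 209.  22.]
 [467. 471.  22.]
 [420. 195.  22.]
 [452. 480.  22.]]
```

View pics/v.png

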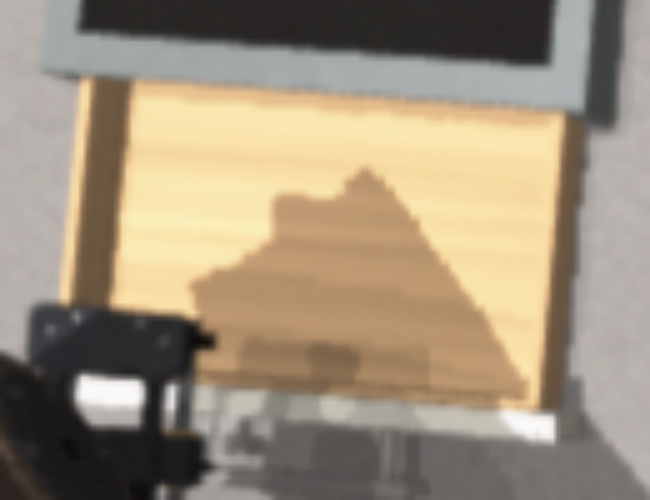

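```bash
python3 -m inch "[0.0324,0.0001,0.0176,0,1.44,0,-1,0.0324,0.0001,0.0176,0,1.44,0,-1,0.0324,0.0001,0.0176,0,1.44,0,-1,0.0324,0.0001,0.0176,0,1.44,0,-1,0.0324,0.0001,0.0176,0,1.44,0,-1,0.0324,0.0001,0.0176,0,1.44,0,-1,0.0324,0.0001,0.0176,0,1.44,0,-1,0.0324,0.0001,0.0176,0,1.44,0,-1,0.0324,0.0001,0.0176,0,1.44,0,-1,0.0324,0.0001,0.0176,0,1.44,0,-1]"
python3 -m inch "[0.027,0.006,0.0243,0,1.64,0,-1,0.027,0.006,0.0243,0,1.64,0,-1,0.027,0.006,0.0243,0,1.64,0,-1,0.027,0.006,0.0243,0,1.64,0,-1,0.027,0.006,0.0243,0,1.64,0,-1,0.027,0.006,0.0243,0,1.64,0,-1,0.027,0.006,0.0243,0,1.64,0,-1,0.027,0.006,0.0243,0,1.64,0,-1,0.027,0.006,0.0243,0,1.64,0,-1,0.027,0.006,0.0243,0,1.64,0,-1]"
python3 -m inch "[0,0,0,0,0,0,-1]"
python3 - <<'E'
from h import *
c=cam("wrist");cv2.imwrite("pics/w.png",c["pixels"])
H,S,V=masks(c);k=((H>60)&(H<85)&(S>90)).astype(np.uint8)
n,L,st,ce=cv2.connectedComponentsWithStats(k)
for i in range(1,n):
    if st[i,4]>200: print(ce[i].round(),st[i,4],rect(c,L==i,28))
c=go(down(-126.4),(591,-370,22),6)
E
```

```text
t: 41.65
eef_pos: [498.4, -22.9, 184.7]
tcp_rot: [-1.572, 0.001, -1.921]
ft_force: [1.1, 0.0, 1.0]
opening: 0.991
t: 42.65
eef_pos: [589.7, -372.9, 123.5]
tcp_rot: [-1.573, 0.001, -2.207]
ft_force: [0.1, 0.4, -0.2]
opening: 0.999
t: 42.75
eef_pos: [589.1, -375.2, 122.3]
tcp_rot: [-1.573, 0.0, -2.21]
ft_force: [-1.0, 1.0, 0.2]
opening: 0.999
[319. 176.] 235 ((599.26220703125, -363.5352783203125), 53.3660888671875, (23.60449981689453, 23.205360412597656))
[318. 208.] 235 ((581.27978515625, -386.85894775390625), 143.38903427124023, (24.838354110717773, 11.937812805175781))
[255. 278.] 356 ((479.70416259765625, -413.584716796875), 143.57940292358398, (48.381961822509766, 16.448509216308594))
n 6 shift [-0.0006, 0.0199, -0.0] turn [0.03, -0.02, -0.01] | tot mm 119.7 deg 0.2
   joint load 0.18 ikerr 0.00 end q [-0.65  0.79  1.51 -0.    0.84 -0.02]
```

View pics/w.png

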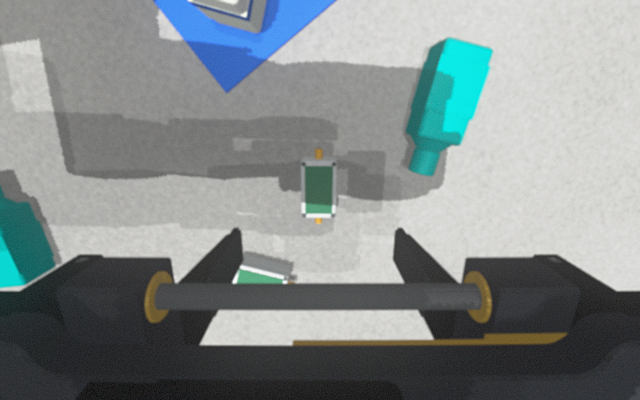

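The module is centred at (319,188), and the turquoise cap at (425,165) is close. I'll descend with a narrower opening.

```bash
python3 -m inch "[-0.0006,0.0199,0,0,0,0,-0.4,-0.0006,0.0199,0,0,0,0,-0.4,-0.0006,0.0199,0,0,0,0,-0.4,-0.0006,0.0199,0,0,0,0,-0.4,-0.0006,0.0199,0,0,0,0,-0.4,-0.0006,0.0199,0,0,0,0,-0.4,0,0,0,0,0,0,-0.4]"
python3 -m inch "[0,0,0,0,0,0,1,0,0,0,0,0,0,1,0,0,0,0,0,0,1,0,0,0,0,0,0,1,0,0,0,0,0,0,1,0,0,0,0,0,0,1,0,0,0,0,0,0,1]"
python3 - <<'E'
from h import *
c=go(down(-126.4),(580,-360,210),6)
c=go(down(-100),(490,-20,230),10,c)
c=go(down(-5.4),(510,266,190),14,c)
c=go(down(-5.4),(510,266,60),5,c)
E
```

```text
t: 43.5
eef_pos: [590.8, -366.3, 2.9]
tcp_rot: [-1.577, 0.001, -2.205]
ft_force: [0.5, 0.2, -0.4]
opening: 0.704
t: 44.2
eef_pos: [592.0, -368.6, 5.8]
tcp_rot: [-1.571, 0.001, -2.206]
ft_force: [-0.6, -0.0, -0.0]
opening: 0.167
n 6 shift [0.0, -0.0309, -0.0025] turn [0.01, 0.0, -0.01] | tot mm 186.0 deg 0.1
   joint load 0.27 ikerr 0.00 end q [-0.65  0.57  1.4   0.    1.17 -0.02]
n 10 shift [-0.0274, -0.002, -0.0225] turn [0.0, -2.64, -0.0] | tot mm 352.3 deg 26.4
   joint load 0.36 ikerr 0.00 end q [-0.18  0.27  1.85 -0.    1.02 -0.  ]
n 14 shift [-0.0181, 0.0029, 0.0141] turn [0.0, -6.76, 0.0] | tot mm 289.5 deg 94.6
   joint load 0.37 ikerr 0.00 end q [ 0.37  0.44  1.7   0.    1.   -1.11]
n 5 shift [0.0, 0.026, 0.0] turn [-0.0, -0.0, -0.0] | tot mm 130.0 deg 0.0
   joint load 0.27 ikerr 0.00 end q [ 0.37  0.61  1.82 -0.    0.71 -1.11]
```

The opening reads 16 mm and it should have stopped at 36. Look.

```bash
python3 -m inch "[0,0,0,0,0,0,1]"
python3 - <<'E'
from h import *
c=cam("wrist");cv2.imwrite("pics/x.png",c["pixels"])
s=cam("scene");p=proj(s,(591,-370,20))[0].astype(int);w=s["pixels"][p[1]-60:p[1]+60,p[0]-70:p[0]+70]
cv2.imwrite("pics/x2.png",cv2.resize(w,None,fx=5,fy=5))
survey()
E
```

```text
t: 44.3
eef_pos: [592.0, -368.6, 5.7]
tcp_rot: [-1.572, 0.001, -2.206]
ft_force: [-0.2, 0.1, -0.1]
opening: 0.087
15 px [197. 158.] n 16740 ctr 617 300 ang 174.6 size 450 317 z90 106 hsv [19, 28, 188]
23 px [292. 105.] n 346 ctr 787 39 ang 179.1 size 58 57 z90 52 hsv [12, 136, 252]
24 px [343. 106.] n 445 ctr 786 -105 ang 178.8 size 67 66 z90 28 hsv [29, 159, 254]
25 px [436. 120.] n 638 ctr 735 -369 ang 40.1 size 96 58 z90 48 hsv [89, 171, 226]
113 px [304. 155.] n 334 ctr 632 4 ang 47.1 size 51 49 z90 126 hsv [9, 181, 149]
117 px [376. 155.] n 335 ctr 629 -184 ang 128.2 size 54 45 z90 125 hsv [106, 16, 232]
120 px [340. 155.] n 324 ctr 630 -91 ang 134.0 size 49 48 z90 125 hsv [102, 21, 187]
```

View pics/x.png

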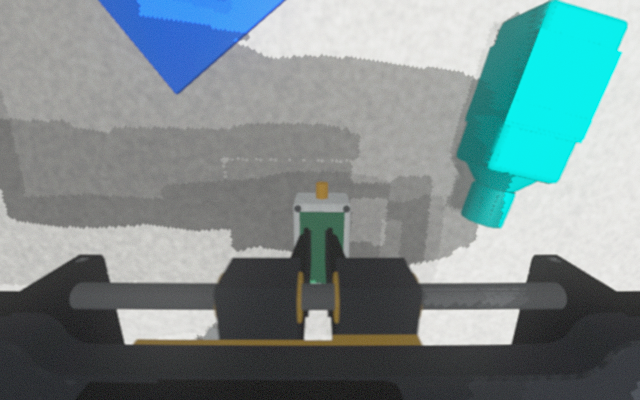

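View pics/x2.png

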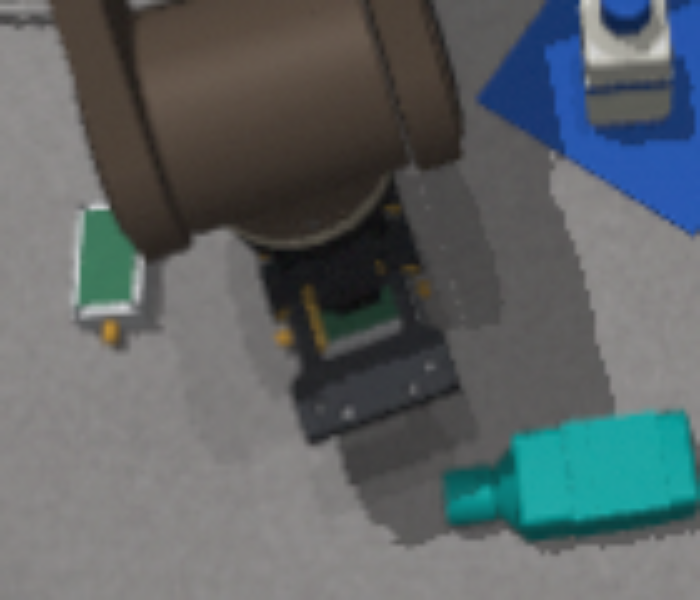

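The fingers are closing above the module: they cover the green panel at (320,240). So the fingertips sit higher than the stated TCP, and I'll check with the wrist depth.

```bash
python3 - <<'E'
from h import *
c=cam("wrist");P=cloud(c);s=env.state();R=Ro.from_euler('xyz',s["tcp_rot"]).as_matrix()
for v in range(224,262,4):
    q=[(P[v,u]-s["eef_pos"])@R for u in (302,307,312,330,335,340)]
    print(v,[x.round(0).tolist() for x in q], P[v,308,2].round())
E
```

```text
224 [[-13.0, -24.0, -9.0], [-13.0, -23.0, -6.0], [-13.0, -23.0, -3.0], [-13.0, -24.0, 8.0], [-13.0, -23.0, 11.0], [-14.0, -26.0, 14.0]] 30.0
228 [[-11.0, -24.0, -9.0], [-11.0, -24.0, -6.0], [-12.0, -28.0, -3.0], [-10.0, -23.0, 8.0], [-11.0, -25.0, 11.0], [-11.0, -24.0, 15.0]] 29.0
232 [[-8.0, -23.0, -9.0], [-8.0, -24.0, -6.0], [-13.0, -35.0, -3.0], [-8.0, -23.0, 8.0], [-8.0, -24.0, 11.0], [-7.0, -23.0, 15.0]] 30.0
236 [[-5.0, -23.0, -9.0], [-12.0, -40.0, -6.0], [-12.0, -40.0, -3.0], [-12.0, -38.0, 8.0], [-5.0, -23.0, 12.0], [-5.0, -23.0, 15.0]] 45.0
240 [[-3.0, -24.0, -9.0], [-12.0, -45.0, -5.0], [-12.0, -44.0, -3.0], [-12.0, -44.0, 7.0], [-2.0, -23.0, 12.0], [-2.0, -24.0, 15.0]] 51.0
244 [[-11.0, -48.0, -8.0], [-12.0, -50.0, -5.0], [-12.0, -50.0, -2.0], [-12.0, -50.0, 7.0], [-0.0, -25.0, 12.0], [1.0, -23.0, 15.0]] 56.0
248 [[-12.0, -55.0, -8.0], [-12.0, -54.0, -5.0], [-12.0, -55.0, -2.0], [-12.0, -55.0, 7.0], [3.0, -24.0, 12.0], [3.0, -25.0, 15.0]] 61.0
252 [[-12.0, -59.0, -7.0], [-12.0, -59.0, -5.0], [-12.0, -60.0, -2.0], [-12.0, -60.0, 7.0], [-12.0, -59.0, 9.0], [6.0, -23.0, 15.0]] 66.0
256 [[-12.0, -63.0, -7.0], [-12.0, -64.0, -5.0], [-12.0, -64.0, -2.0], [-13.0, -64.0, 7.0], [-12.0, -63.0, 9.0], [9.0, -23.0, 15.0]] 70.0
260 [[-36.0, -111.0, -4.0], [-35.0, -111.0, -3.0], [-12.0, -67.0, -2.0], [-35.0, -110.0, 5.0], [-35.0, -110.0, 6.0], [-35.0, -111.0, 8.0]] 118.0
```

The depth puts the real fingertips about 27 mm behind the reported TCP. I'll reopen and go lower by that amount, watching the force.

```bash
python3 -m inch "[0,-0.005,0,0,0,0,-0.4,0,0,0,0,0,0,-0.4,0,0,0,0,0,0,-0.4,0,0,0,0,0,0,-0.4,0,0,0,0,0,0,-0.4,0,0,0,0,0,0,-0.4,0,0,0,0,0,0,-0.4,0,0,0,0,0,0,-0.4]"
python3 - <<'E'
from h import *
c=cam("wrist");P=cloud(c);s=env.state();R=Ro.from_euler('xyz',s["tcp_rot"]).as_matrix();print(s["opening"],s["eef_pos"])
cv2.imwrite("pics/y.png",c["pixels"])
for v in range(200,262,4):
    q=(P[v,200:440]-s["eef_pos"])@R; k=(abs(q[:,0]+12)<4)&(q[:,1]<-26)
    print(v,k.sum(),q[k][:,1].max().round() if k.any() else '',q[k][:,2].min().round() if k.any() else '',q[k][:,2].max().round() if k.any() else '')
E
```

```text
t: 45.3
eef_pos: [592.0, -368.5, 10.6]
tcp_rot: [-1.572, 0.001, -2.206]
ft_force: [0.5, -0.6, 0.4]
opening: 0.62
0.6613791782991807 [ 592.04284701 -368.5254431    10.68524248]
200 0   
204 0   
208 0   
212 0   
216 0   
220 0   
224 0   
228 11 -27.0 -33.0 35.0
232 18 -29.0 -33.0 34.0
236 28 -33.0 -36.0 37.0
240 32 -38.0 -36.0 37.0
244 34 -43.0 -37.0 38.0
248 38 -47.0 -37.0 38.0
252 40 -53.0 -38.0 39.0
256 43 -56.0 -38.0 39.0
260 47 -60.0 -38.0 40.0
```

View pics/y.png

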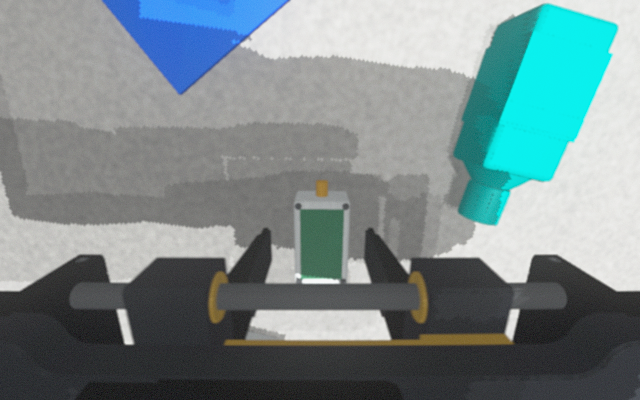

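```bash
python3 -m inch "[0,0.01,0,0,0,0,-0.4,0,0.01,0,0,0,0,-0.4,0,0,0,0,0,0,-0.4]"
python3 -m inch "[0,0.006,0,0,0,0,-0.4,0,0.003,0,0,0,0,-0.4,0,0,0,0,0,0,-0.4]"
python3 -m inch "[0,0,0,0,0,0,1,0,0,0,0,0,0,1,0,0,0,0,0,0,1,0,0,0,0,0,0,1,0,0,0,0,0,0,1,0,0,0,0,0,0,1,0,0,0,0,0,0,1]"
```

```text
t: 45.65
eef_pos: [591.1, -367.9, -11.5]
tcp_rot: [-1.575, 0.001, -2.206]
ft_force: [-0.7, 0.4, 0.6]
opening: 0.699
t: 45.95
eef_pos: [591.9, -368.4, -18.9]
tcp_rot: [-1.572, 0.001, -2.206]
ft_force: [-0.7, -0.4, 0.3]
opening: 0.699
t: 46.65
eef_pos: [592.2, -368.6, -18.2]
tcp_rot: [-1.571, 0.001, -2.206]
ft_force: [0.7, 0.1, 0.6]
opening: 0.377
```

Module A is gripped at 35.8 mm. Carry it to the drawer.

```bash
python3 -m inch "[0,-0.03,0,0,0,0,1,0,-0.04,0,0,0,0,1,0,-0.04,0,0,0,0,1,0,-0.04,0,0,0,0,1,0,-0.04,0,0,0,0,1,0,-0.03,0,0,0,0,1]"
python3 - <<'E'
from h import *
c=go(down(-100),(490,-20,220),10)
c=go(down(-5.4),(512,266,160),14,c)
E
```

```text
t: 47.25
eef_pos: [592.1, -368.7, 204.3]
tcp_rot: [-1.57, 0.001, -2.206]
ft_force: [-0.5, -0.1, -1.2]
opening: 0.376
n 10 shift [-0.0277, 0.0003, -0.024] turn [-0.01, -2.64, -0.0] | tot mm 363.4 deg 26.4
   joint load 0.37 ikerr 0.00 end q [-0.18  0.29  1.86 -0.    0.99 -0.  ]
n 14 shift [-0.018, 0.0043, 0.0143] turn [-0.0, -6.76, 0.0] | tot mm 293.1 deg 94.6
   joint load 0.37 ikerr 0.00 end q [ 0.36  0.48  1.73  0.    0.93 -1.11]
```

```bash
python3 -m inch "[-0.0277,0.0003,-0.024,0,-2.64,0,1,-0.0277,0.0003,-0.024,0,-2.64,0,1,-0.0277,0.0003,-0.024,0,-2.64,0,1,-0.0277,0.0003,-0.024,0,-2.64,0,1,-0.0277,0.0003,-0.024,0,-2.64,0,1,-0.0277,0.0003,-0.024,0,-2.64,0,1,-0.0277,0.0003,-0.024,0,-2.64,0,1,-0.0277,0.0003,-0.024,0,-2.64,0,1,-0.0277,0.0003,-0.024,0,-2.64,0,1,-0.0277,0.0003,-0.024,0,-2.64,0,1]"
python3 -m inch "[-0.018,0.0043,0.0143,0,-6.76,0,1,-0.018,0.0043,0.0143,0,-6.76,0,1,-0.018,0.0043,0.0143,0,-6.76,0,1,-0.018,0.0043,0.0143,0,-6.76,0,1,-0.018,0.0043,0.0143,0,-6.76,0,1,-0.018,0.0043,0.0143,0,-6.76,0,1,-0.018,0.0043,0.0143,0,-6.76,0,1,-0.018,0.0043,0.0143,0,-6.76,0,1,-0.018,0.0043,0.0143,0,-6.76,0,1,-0.018,0.0043,0.0143,0,-6.76,0,1]"
python3 -m inch "[-0.018,0.0043,0.0143,0,-6.76,0,1,-0.018,0.0043,0.0143,0,-6.76,0,1,-0.018,0.0043,0.0143,0,-6.76,0,1,-0.018,0.0043,0.0143,0,-6.76,0,1,0,0,0,0,0,0,1]"
python3 - <<'E'
from h import *
c=cam("wrist");cv2.imwrite("pics/z.png",c["pixels"])
c=go(down(-5.4),(512,266,30),6)
E
```

```text
t: 48.25
eef_pos: [488.5, -18.9, 198.9]
tcp_rot: [-1.571, 0.001, -1.743]
ft_force: [0.2, -0.1, -1.1]
opening: 0.378
t: 49.25
eef_pos: [556.4, 187.0, 155.8]
tcp_rot: [-1.57, 0.001, -0.56]
ft_force: [0.0, -0.6, -1.5]
opening: 0.377
t: 49.75
eef_pos: [510.0, 267.0, 138.5]
tcp_rot: [-1.57, 0.002, -0.088]
ft_force: [0.3, -0.1, -1.7]
opening: 0.379
n 6 shift [0.0002, 0.0213, -0.0] turn [-0.01, 0.02, -0.01] | tot mm 127.7 deg 0.1
   joint load 0.22 ikerr 0.00 end q [ 0.36  0.66  1.83  0.    0.65 -1.11]
```

View pics/z.png

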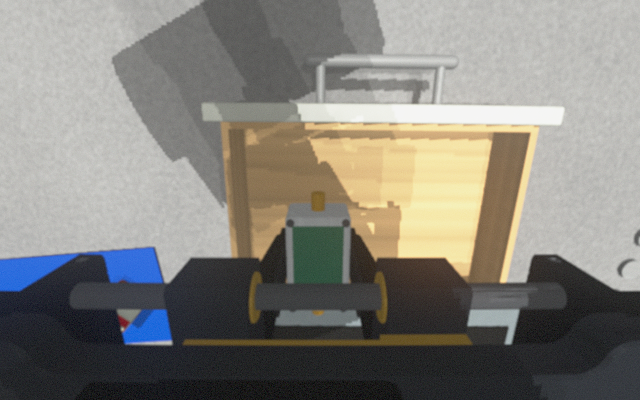

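Module A hangs over the open drawer, at (318,250) in the wrist view. Lower and release.

```bash
python3 -m inch "[0.0002,0.0213,0,0,0,0,1,0.0002,0.0213,0,0,0,0,1,0.0002,0.0213,0,0,0,0,1,0.0002,0.0213,0,0,0,0,1,0.0002,0.0213,0,0,0,0,1,0.0002,0.0203,0,0,0,0,1,0,0,0,0,0,0,1]"
python3 -m inch "[0,0.003,0,0,0,0,1,0,0,0,0,0,0,1]"
```

```text
t: 50.5
eef_pos: [512.6, 264.4, 10.3]
tcp_rot: [-1.572, 0.004, -0.096]
ft_force: [-0.8, -0.3, -1.3]
opening: 0.376
t: 50.7
eef_pos: [513.8, 265.5, 10.1]
tcp_rot: [-1.569, -0.001, -0.094]
ft_force: [-0.2, 0.0, -1.2]
opening: 0.376
```

Release and raise.

```bash
python3 -m inch "[0,0.002,0,0,0,0,1,0,0,0,0,0,0,-0.2,0,0,0,0,0,0,-0.2,0,0,0,0,0,0,-0.2,0,0,0,0,0,0,-0.2]"
python3 -m inch "[0,-0.03,0,0,0,0,-0.2,0,-0.03,0,0,0,0,-0.2,0,-0.03,0,0,0,0,-0.2,0,-0.03,0,0,0,0,-0.2,0,-0.03,0,0,0,0,-0.2,0,-0.03,0,0,0,0,-0.2]"
python3 - <<'E'
from h import *
c=cam("wrist");cv2.imwrite("pics/aa.png",c["pixels"])
t=cam();P=cloud(t);H,S,V=masks(t)
k=((H>60)&(H<85)&(S>80)).astype(np.uint8);n,L,st,ce=cv2.connectedComponentsWithStats(k)
for i in range(1,n):
    if st[i,4]>30: print(ce[i].round(),st[i,4],rect(t,L==i,28))
c=go(down(-90),(490,0,230),14)
c=go(down(-53),(475,-418,160),13,c)
E
```

```text
t: 51.2
eef_pos: [513.3, 265.7, 7.6]
tcp_rot: [-1.57, -0.0, -0.093]
ft_force: [-0.5, 1.1, -0.2]
opening: 0.593
t: 51.8
eef_pos: [513.0, 265.4, 188.8]
tcp_rot: [-1.57, 0.0, -0.093]
ft_force: [-0.1, -0.1, -0.3]
opening: 0.593
[457. 213.] 132 ((474.3787536621094, -421.38043212890625), 127.02661895751953, (45.59988784790039, 22.877695083618164))
n 14 shift [0.0133, -0.0014, -0.0162] turn [-0.03, 6.05, 0.01] | tot mm 267.9 deg 84.7
   joint load 0.33 ikerr 0.00 end q [-0.13  0.27  1.85  0.    1.02 -0.13]
n 13 shift [0.0309, 0.0054, -0.0107] turn [-0.0, -2.85, 0.0] | tot mm 424.1 deg 37.0
   joint load 0.54 ikerr 0.00 end q [-0.83  0.55  1.59 -0.    1.   -1.47]
```

View pics/aa.png

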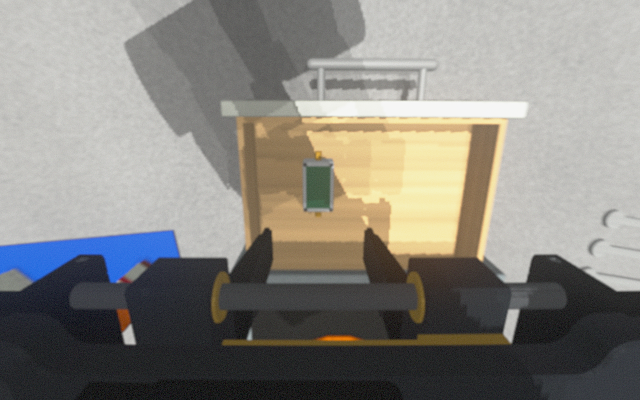

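Module A lies flat in the drawer at (318,185). Now module B.

```bash
python3 -m inch "[0.0133,-0.0014,-0.0162,0,6.05,0,-0.4,0.0133,-0.0014,-0.0162,0,6.05,0,-0.4,0.0133,-0.0014,-0.0162,0,6.05,0,-0.4,0.0133,-0.0014,-0.0162,0,6.05,0,-0.4,0.0133,-0.0014,-0.0162,0,6.05,0,-0.4,0.0133,-0.0014,-0.0162,0,6.05,0,-0.4,0.0133,-0.0014,-0.0162,0,6.05,0,-0.4]"
python3 -m inch "[0.0133,-0.0014,-0.0162,0,6.05,0,-0.4,0.0133,-0.0014,-0.0162,0,6.05,0,-0.4,0.0133,-0.0014,-0.0162,0,6.05,0,-0.4,0.0133,-0.0014,-0.0162,0,6.05,0,-0.4,0.0133,-0.0014,-0.0162,0,6.05,0,-0.4,0.0133,-0.0014,-0.0162,0,6.05,0,-0.4,0.0133,-0.0014,-0.0162,0,6.05,0,-0.4]"
python3 - <<'E'
from h import *
c=go(down(-53),(474,-419,160),12)
E
```

```text
t: 52.6
eef_pos: [552.4, 126.6, 196.2]
tcp_rot: [-1.571, 0.001, -0.837]
ft_force: [0.4, 1.0, -0.5]
opening: 0.705
t: 53.3
eef_pos: [487.9, -1.7, 206.1]
tcp_rot: [-1.572, 0.001, -1.576]
ft_force: [-0.4, -0.3, -0.8]
opening: 0.7
n 12 shift [0.0335, 0.0054, -0.0113] turn [0.0, -3.11, -0.01] | tot mm 422.5 deg 37.3
   joint load 0.59 ikerr 0.00 end q [-0.83  0.55  1.59  0.    1.   -1.47]
```

```bash
python3 -m inch "[0.0335,0.0054,-0.0113,0,-3.11,0,-0.4,0.0335,0.0054,-0.0113,0,-3.11,0,-0.4,0.0335,0.0054,-0.0113,0,-3.11,0,-0.4,0.0335,0.0054,-0.0113,0,-3.11,0,-0.4,0.0335,0.0054,-0.0113,0,-3.11,0,-0.4,0.0335,0.0054,-0.0113,0,-3.11,0,-0.4]"
python3 -m inch "[0.0335,0.0054,-0.0113,0,-3.11,0,-0.4,0.0335,0.0054,-0.0113,0,-3.11,0,-0.4,0.0335,0.0054,-0.0113,0,-3.11,0,-0.4,0.0335,0.0054,-0.0113,0,-3.11,0,-0.4,0.0335,0.0054,-0.0113,0,-3.11,0,-0.4,0.0335,0.0054,-0.0113,0,-3.11,0,-0.4,0,0,0,0,0,0,-0.4]"
python3 - <<'E'
from h import *
c=cam("wrist");cv2.imwrite("pics/ab.png",c["pixels"])
P=cloud(c);H,S,V=masks(c)
k=((H>60)&(H<85)&(S>60)&(P[...,2]>15)).astype(np.uint8);n,L,st,ce=cv2.connectedComponentsWithStats(k)
for i in range(1,n):
    if st[i,4]>100: print(ce[i].round(),st[i,4],rect(c,L==i,28))
c=go(down(-53),(474,-419,0),7)
E
```

```text
t: 53.9
eef_pos: [447.9, -209.6, 173.4]
tcp_rot: [-1.571, 0.002, -1.244]
ft_force: [-0.6, 0.3, -0.2]
opening: 0.704
t: 54.6
eef_pos: [477.0, -420.7, 139.3]
tcp_rot: [-1.571, 0.002, -0.921]
ft_force: [-0.4, 1.5, 0.6]
opening: 0.705
[314. 186.] 1051 ((473.1878662109375, -420.9735412597656), 127.66664505004883, (48.61860275268555, 25.516172409057617))
n 7 shift [-0.0002, 0.0226, -0.0003] turn [-0.0, 0.03, -0.02] | tot mm 158.5 deg 0.2
   joint load 0.22 ikerr 0.00 end q [-0.83  0.75  1.7   0.    0.69 -1.47]
```

View pics/ab.png

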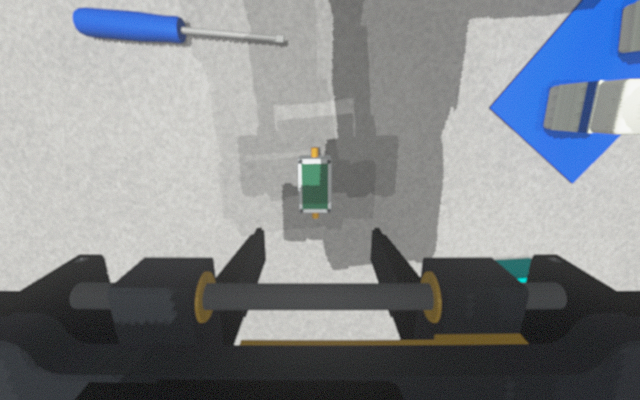

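Module B is centred at (314,186), and the driver is well clear at (180,28). Descend and grip.

```bash
python3 -m inch "[-0.0002,0.0226,-0.0003,0,0,0,-0.4,-0.0002,0.0226,-0.0003,0,0,0,-0.4,-0.0002,0.0226,-0.0003,0,0,0,-0.4,-0.0002,0.0226,-0.0003,0,0,0,-0.4,-0.0002,0.0226,-0.0003,0,0,0,-0.4,-0.0002,0.0226,-0.0003,0,0,0,-0.4,-0.0002,0.0206,-0.0003,0,0,0,-0.4,0,0,0,0,0,0,-0.4]"
python3 -m inch "[0,0,0,0,0,0,1,0,0,0,0,0,0,1,0,0,0,0,0,0,1,0,0,0,0,0,0,1,0,0,0,0,0,0,1,0,0,0,0,0,0,1,0,0,0,0,0,0,1]"
python3 -m inch "[0,-0.02,0,0,0,0,1,0,-0.04,0,0,0,0,1,0,-0.04,0,0,0,0,1,0,-0.04,0,0,0,0,1,0,-0.04,0,0,0,0,1,0,-0.04,0,0,0,0,1]"
python3 - <<'E'
from h import *
c=go(down(-80),(480,-20,220),12)
c=go(down(-5.4),(520,360,160),13,c)
E
```

```text
t: 55.45
eef_pos: [473.3, -415.4, -17.1]
tcp_rot: [-1.571, 0.006, -0.92]
ft_force: [-0.6, -0.2, -0.1]
opening: 0.702
t: 56.15
eef_pos: [474.7, -417.9, -14.0]
tcp_rot: [-1.57, -0.0, -0.92]
ft_force: [-1.3, 0.6, 5.7]
opening: 0.373
t: 56.75
eef_pos: [474.3, -417.5, 206.9]
tcp_rot: [-1.57, 0.001, -0.92]
ft_force: [0.2, -1.0, -1.5]
opening: 0.378
n 12 shift [-0.0302, 0.0005, 0.0144] turn [-0.0, 2.27, -0.01] | tot mm 397.6 deg 27.3
   joint load 0.50 ikerr 0.00 end q [-0.18  0.27  1.89  0.    0.98 -0.35]
n 13 shift [-0.0201, 0.0046, 0.0243] turn [-0.0, -5.74, 0.0] | tot mm 386.8 deg 74.6
   joint load 0.36 ikerr 0.00 end q [ 0.5   0.55  1.59  0.    1.   -0.98]
```

```bash
python3 -m inch "[-0.0302,0.0005,0.0144,0,2.27,0,1,-0.0302,0.0005,0.0144,0,2.27,0,1,-0.0302,0.0005,0.0144,0,2.27,0,1,-0.0302,0.0005,0.0144,0,2.27,0,1,-0.0302,0.0005,0.0144,0,2.27,0,1,-0.0302,0.0005,0.0144,0,2.27,0,1]"
python3 -m inch "[-0.0302,0.0005,0.0144,0,2.27,0,1,-0.0302,0.0005,0.0144,0,2.27,0,1,-0.0302,0.0005,0.0144,0,2.27,0,1,-0.0302,0.0005,0.0144,0,2.27,0,1,-0.0302,0.0005,0.0144,0,2.27,0,1,-0.0302,0.0005,0.0144,0,2.27,0,1]"
python3 -m inch "[-0.0201,0.0046,0.0243,0,-5.74,0,1,-0.0201,0.0046,0.0243,0,-5.74,0,1,-0.0201,0.0046,0.0243,0,-5.74,0,1,-0.0201,0.0046,0.0243,0,-5.74,0,1,-0.0201,0.0046,0.0243,0,-5.74,0,1,-0.0201,0.0046,0.0243,0,-5.74,0,1]"
python3 - <<'E'
from h import *
c=go(down(-5.4),(520,358,160),8)
E
```

```text
t: 57.35
eef_pos: [452.7, -217.3, 202.5]
tcp_rot: [-1.57, 0.001, -1.16]
ft_force: [0.9, 0.8, -1.4]
opening: 0.376
t: 57.95
eef_pos: [479.3, -18.7, 199.8]
tcp_rot: [-1.571, 0.001, -1.398]
ft_force: [-0.3, -0.6, -0.9]
opening: 0.375
t: 58.55
eef_pos: [561.6, 148.7, 171.9]
tcp_rot: [-1.57, 0.001, -0.791]
ft_force: [0.6, -0.5, -0.9]
opening: 0.375
n 8 shift [-0.0171, 0.0039, 0.0211] turn [-0.01, -4.99, -0.01] | tot mm 215.6 deg 39.9
   joint load 0.29 ikerr 0.00 end q [ 0.5   0.55  1.6   0.    1.   -0.98]
```

```bash
python3 -m inch "[-0.0171,0.0039,0.0211,0,-5,0,1,-0.0171,0.0039,0.0211,0,-5,0,1,-0.0171,0.0039,0.0211,0,-5,0,1,-0.0171,0.0039,0.0211,0,-5,0,1,-0.0171,0.0039,0.0211,0,-5,0,1,-0.0171,0.0039,0.0211,0,-5,0,1,-0.0171,0.0039,0.0211,0,-5,0,1,-0.0171,0.0039,0.0211,0,-5,0,1,0,0,0,0,0,0,1]"
python3 - <<'E'
from h import *
c=cam("wrist");cv2.imwrite("pics/ac.png",c["pixels"])
c=go(down(-5.4),(520,358,31),6)
E
```

```text
t: 59.45
eef_pos: [518.7, 358.7, 140.6]
tcp_rot: [-1.57, 0.002, -0.091]
ft_force: [-0.2, 0.3, -1.3]
opening: 0.375
n 6 shift [0.0001, 0.0214, 0.0001] turn [-0.01, -0.0, -0.01] | tot mm 128.7 deg 0.1
   joint load 0.20 ikerr 0.00 end q [ 0.5   0.71  1.69 -0.    0.74 -0.98]
```

View pics/ac.png

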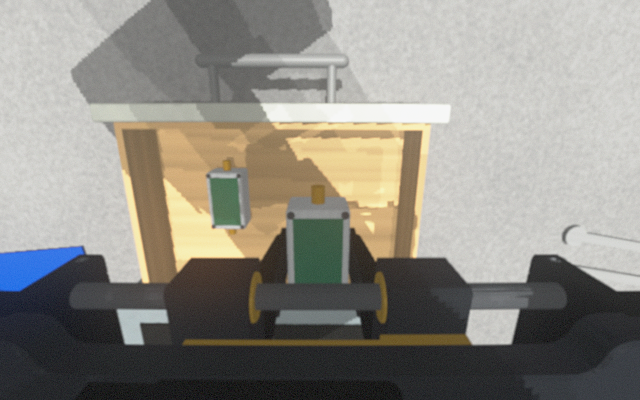

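Module A is at (229,198) in the drawer and module B is held beside it. Lower and release.

```bash
python3 -m inch "[0.0001,0.0214,0.0001,0,0,0,1,0.0001,0.0214,0.0001,0,0,0,1,0.0001,0.0214,0.0001,0,0,0,1,0.0001,0.0214,0.0001,0,0,0,1,0.0001,0.0214,0.0001,0,0,0,1,0.0001,0.0214,0.0001,0,0,0,1,0,0,0,0,0,0,1]"
python3 -m inch "[0,0,0,0,0,0,-0.2,0,0,0,0,0,0,-0.2,0,0,0,0,0,0,-0.2,0,0,0,0,0,0,-0.2]"
python3 -m inch "[0,-0.03,0,0,0,0,-0.2,0,-0.03,0,0,0,0,-0.2,0,-0.03,0,0,0,0,-0.2,0,-0.03,0,0,0,0,-0.2,0,-0.03,0,0,0,0,-0.2,0,-0.03,0,0,0,0,-0.2]"
python3 - <<'E'
from h import *
c=cam("wrist");cv2.imwrite("pics/ad.png",c["pixels"])
P=cloud(c);H,S,V=masks(c)
k=((H>60)&(H<85)&(S>60)&(P[...,2]<80)).astype(np.uint8);n,L,st,ce=cv2.connectedComponentsWithStats(k)
for i in range(1,n):
    if st[i,4]>100: print(ce[i].round(),st[i,4],rect(c,L==i,50))
x,y,z=P[...,0],P[...,1],P[...,2]
k=(z>58)&(z<70)&(x<440)&(x>350)&(abs(y-328)<50);print("bar",k.sum(),np.median(P[k],0).round(1))
k=(z>80)&(z<98)&(x<470)&(x>390)&(abs(y-328)<30);print("panel",k.sum(),x[k].min(),x[k].max(),np.median(P[k],0).round(1))
E
```

```text
t: 60.2
eef_pos: [520.5, 355.6, 10.5]
tcp_rot: [-1.572, 0.004, -0.099]
ft_force: [-0.4, 0.5, -2.0]
opening: 0.379
t: 60.6
eef_pos: [521.6, 357.4, 13.9]
tcp_rot: [-1.569, -0.001, -0.097]
ft_force: [-0.0, -0.9, -1.1]
opening: 0.591
t: 61.2
eef_pos: [521.1, 357.0, 194.8]
tcp_rot: [-1.569, -0.0, -0.096]
ft_force: [0.4, -0.1, 0.5]
opening: 0.601
[240. 185.] 761 ((518.9056396484375, 264.2051696777344), 174.41099548339844, (46.52961349487305, 25.263545989990234))
bar 1334 [395.9 323.5  66.8]
panel 988 426.29310083385684 449.7223246992133 [436.4 328.1  87.9]
```

View pics/ad.png

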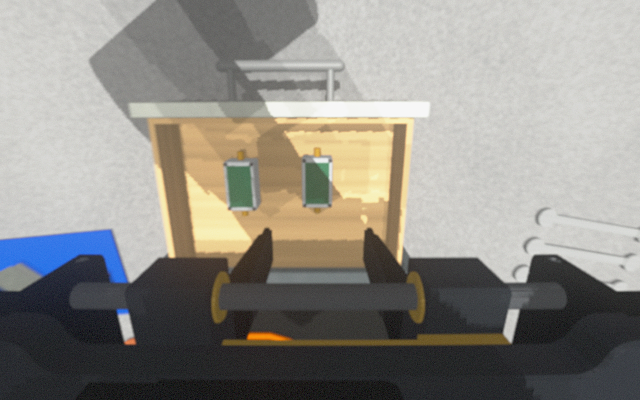

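Both modules lie in the drawer, at (240,185) and (317,182). Close the fingers, go in front of the bar and push.

```bash
python3 - <<'E'
from h import *
c=go(down(-5.4),(350,330,200),6)
c=go(down(-5.4),(350,330,32),6,c)
E
```

```text
n 6 shift [-0.0282, 0.003, -0.0074] turn [-0.05, -0.02, 0.06] | tot mm 175.9 deg 0.5
   joint load 0.36 ikerr 0.00 end q [ 0.62  0.3   1.91 -0.    0.93 -0.86]
n 6 shift [0.0, 0.028, 0.0] turn [-0.0, -0.0, 0.0] | tot mm 168.0 deg 0.0
   joint load 0.34 ikerr 0.00 end q [ 0.62  0.57  2.07  0.    0.5  -0.86]
```

```bash
python3 -m inch "[-0.0282,0.003,-0.0074,0,0,0,1,-0.0282,0.003,-0.0074,0,0,0,1,-0.0282,0.003,-0.0074,0,0,0,1,-0.0282,0.003,-0.0074,0,0,0,1,-0.0282,0.003,-0.0074,0,0,0,1,-0.0282,0.003,-0.0074,0,0,0,1,0,0,0,0,0,0,1]"
python3 -m inch "[0,0.028,0,0,0,0,1,0,0.028,0,0,0,0,1,0,0.028,0,0,0,0,1,0,0.028,0,0,0,0,1,0,0.028,0,0,0,0,1,0,0.026,0,0,0,0,1,0,0,0,0,0,0,1]"
python3 - <<'E'
from h import *
c=cam("wrist");cv2.imwrite("pics/ae.png",c["pixels"])
s=cam("scene");p=proj(s,(380,330,62))[0].astype(int);print(p);w=s["pixels"][max(0,p[1]-60):p[1]+60,p[0]-70:p[0]+70]
cv2.imwrite("pics/ae2.png",cv2.resize(w,None,fx=5,fy=5))
E
```

```text
t: 61.95
eef_pos: [345.7, 328.4, 175.1]
tcp_rot: [-1.57, 0.001, -0.095]
ft_force: [-0.3, -0.1, -0.2]
opening: 0.07
t: 62.65
eef_pos: [348.2, 328.8, 6.7]
tcp_rot: [-1.572, 0.003, -0.097]
ft_force: [-1.3, -0.0, 0.3]
opening: 0.002
[345  92]
```

View pics/ae.png

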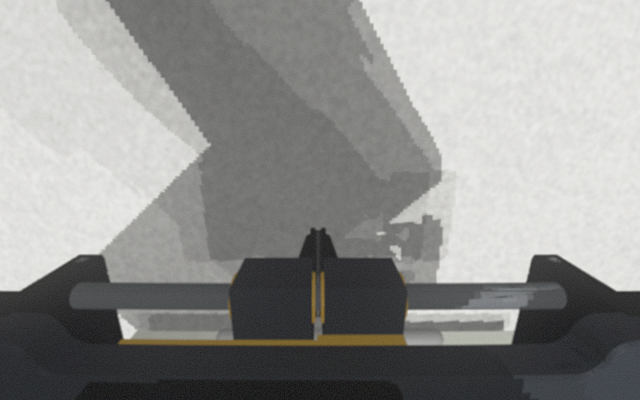

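View pics/ae2.png

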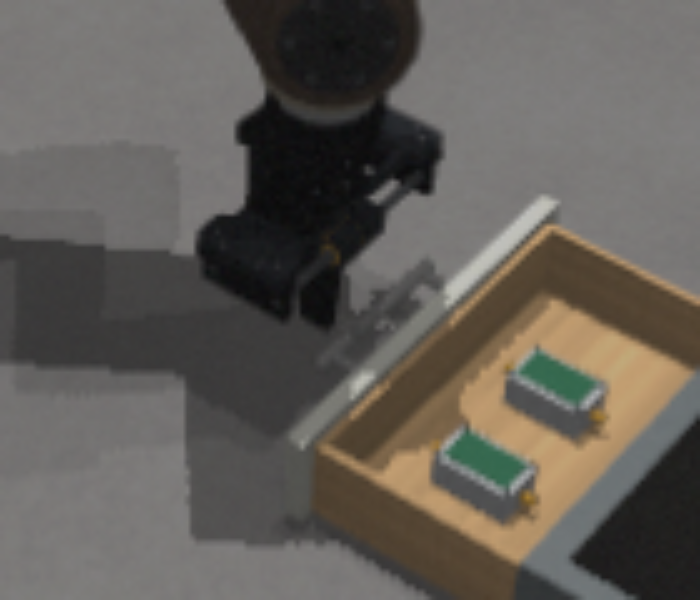

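The closed fingers stand in front of the bar. Push.

```bash
python3 -m inch "[0.01,0,0,0,0,0,1,0.01,0,0,0,0,0,1,0.008,0,0,0,0,0,1,0.008,0,0,0,0,0,1,0.012,0,0,0,0,0,1,0.015,0,0,0,0,0,1,0.015,0,0,0,0,0,1]"
python3 -m inch "[0.015,0,0,0,0,0,1,0.015,0,0,0,0,0,1,0.015,0,0,0,0,0,1,0.015,0,0,0,0,0,1,0.015,0,0,0,0,0,1,0.012,0,0,0,0,0,1]"
python3 - <<'E'
from h import *
c=cam("scene");cv2.imwrite("pics/af.png",cv2.resize(c["pixels"][60:220,300:520],None,fx=3,fy=3))
E
```

```text
t: 63.45
eef_pos: [427.5, 321.6, 8.9]
tcp_rot: [-1.57, 0.0, -0.096]
ft_force: [-1.3, 0.5, 0.8]
opening: 0.005
t: 64.05
eef_pos: [514.2, 313.2, 8.8]
tcp_rot: [-1.57, 0.0, -0.097]
ft_force: [-1.3, 1.1, 1.8]
opening: 0.006
```

View pics/af.png

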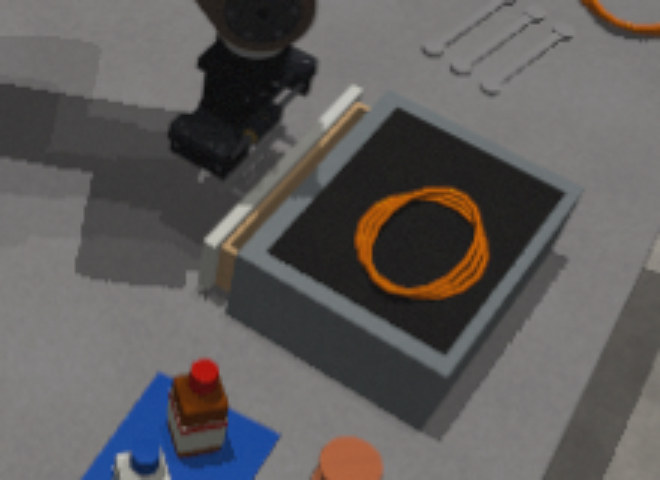

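Closing well, with about 27 mm left. Go in small steps.

```bash
python3 -m inch "[0.01,0,0,0,0,0,1,0.008,0,0,0,0,0,1,0,0,0,0,0,0,1]"
python3 -m inch "[0.004,0,0,0,0,0,1,0,0,0,0,0,0,1]"
python3 -m inch "[0.003,0,0,0,0,0,1,0,0,0,0,0,0,1]"
python3 -m inch "[0.002,0,0,0,0,0,1,0,0,0,0,0,0,1]"
```

```text
t: 64.4
eef_pos: [531.7, 311.6, 8.8]
tcp_rot: [-1.569, -0.0, -0.097]
ft_force: [0.3, 0.1, -1.4]
opening: 0.002
t: 64.6
eef_pos: [535.0, 311.4, 8.9]
tcp_rot: [-1.57, -0.0, -0.096]
ft_force: [0.4, 0.3, -0.3]
opening: 0.003
t: 64.8
eef_pos: [537.9, 311.1, 8.9]
tcp_rot: [-1.57, -0.0, -0.096]
ft_force: [-0.3, -0.1, 0.2]
opening: -0.002
t: 65.0
eef_pos: [539.2, 310.9, 8.9]
tcp_rot: [-1.57, 0.001, -0.096]
ft_force: [-3.5, 0.4, 1.8]
opening: 0.004
```

```bash
python3 -m inch "[0.002,0,0,0,0,0,1,0,0,0,0,0,0,1]"
python3 -m inch "[0.002,0,0,0,0,0,1,0,0,0,0,0,0,1]"
python3 -m inch "[0.002,0,0,0,0,0,1,0,0,0,0,0,0,1]"
```

```text
t: 65.2
eef_pos: [539.2, 310.8, 8.8]
tcp_rot: [-1.571, 0.005, -0.096]
ft_force: [-13.5, 3.5, 8.3]
opening: 0.004
t: 65.4
eef_pos: [539.2, 310.7, 8.8]
tcp_rot: [-1.572, 0.008, -0.096]
ft_force: [-22.3, 4.6, 13.2]
opening: 0.002
t: 65.6
eef_pos: [539.2, 310.7, 8.8]
tcp_rot: [-1.573, 0.012, -0.096]
ft_force: [-32.6, 7.0, 19.1]
opening: 0.007
```

That's a hard stop at x = 539, so the drawer is shut. Back off, raise and inspect.

```bash
python3 -m inch "[-0.01,0,0,0,0,0,1,-0.02,0,0,0,0,0,1,-0.03,0,0,0,0,0,1,0,-0.04,0,0,0,0,1,0,-0.04,0,0,0,0,1,0,-0.04,0,0,0,0,1,0,-0.04,0,0,0,0,1,-0.03,0,0,0,0,0,1,-0.03,0,0,0,0,0,1,0,0,0,0,0,0,1]"
python3 - <<'E'
from h import *
c,P,l=survey("pics/ag.png")
H,S,V=masks(c);m=(V>225)&(S<30);m[:, :120]=0;m[:,280:]=0;m[:150]=0;m[200:]=0
n,L,st,ce=cv2.connectedComponentsWithStats(m.astype(np.uint8));i=1+st[1:,4].argmax();print(ce[i],rect(c,L==i,89))
s=cam("scene");cv2.imwrite("pics/ag2.png",cv2.resize(s["pixels"][60:300,240:520],None,fx=2.5,fy=2.5))
w=cam("wrist");Pw=cloud(w);x,y,z=Pw[...,0],Pw[...,1],Pw[...,2]
k=(z>58)&(z<72)&(x<590)&(x>500)&(abs(y-312)<40);print("bar",k.sum(),np.median(Pw[k],0) if k.any() else '')
E
```

```text
t: 66.6
eef_pos: [423.8, 321.7, 169.4]
tcp_rot: [-1.57, 0.0, -0.095]
ft_force: [0.3, 1.5, -0.0]
opening: 0.005
12 px [199. 131.] n 10869 ctr 695 292 ang 84.6 size 317 293 z90 107 hsv [15, 23, 58]
19 px [292. 105.] n 350 ctr 785 39 ang 178.7 size 60 57 z90 52 hsv [11, 145, 247]
20 px [343. 106.] n 449 ctr 786 -105 ang 178.8 size 67 66 z90 29 hsv [28, 167, 251]
23 px [438. 122.] n 717 ctr 726 -377 ang 40.6 size 119 58 z90 48 hsv [89, 174, 209]
108 px [376. 155.] n 332 ctr 627 -185 ang 133.4 size 54 46 z90 126 hsv [105, 18, 219]
109 px [304. 155.] n 331 ctr 632 4 ang 47.1 size 51 49 z90 126 hsv [10, 185, 135]
110 px [340. 155.] n 323 ctr 631 -91 ang 129.8 size 50 48 z90 126 hsv [105, 16, 220]
300 px [440. 279.] n 184 ctr 303 -356 ang 35.7 size 140 23 z90 26 hsv [110, 96, 187]
303 px [383. 282.] n 619 ctr 288 -202 ang 59.6 size 121 47 z90 48 hsv [89, 160, 225]
[192.89803922 171.22745098] ((600.1153564453125, 310.5443115234375), 84.42646789550781, (289.9331359863281, 13.444478988647461))
bar 1 [589.93915012 303.11335674  69.15374635]
```

View pics/ag.png

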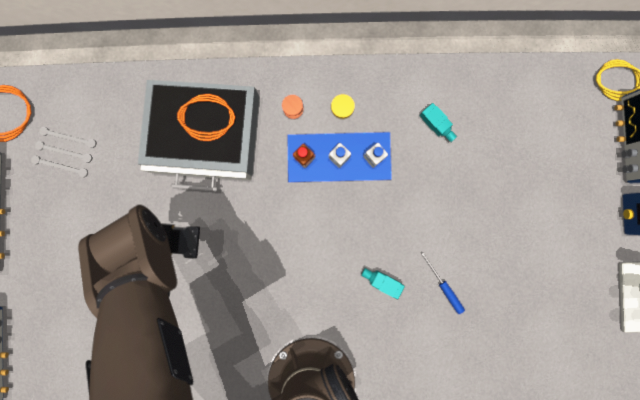

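View pics/ag2.png

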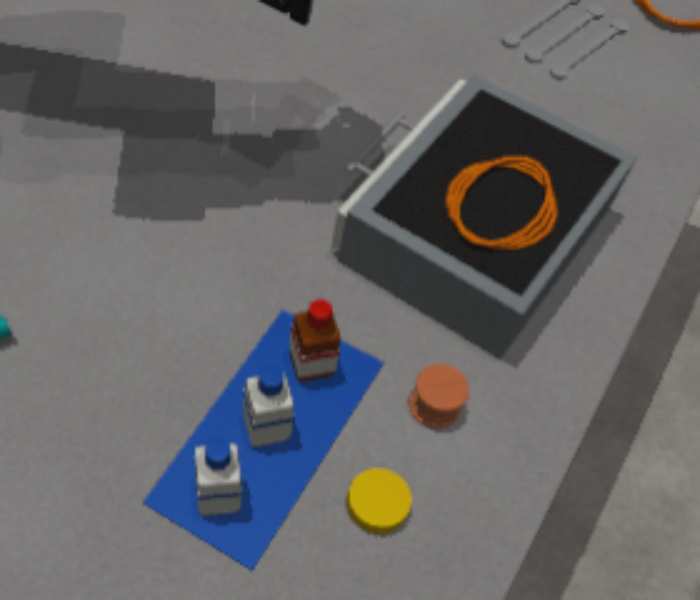

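The drawer front is back where it started (600.1 mm before and after). The three bottles stand on the mat, and the spool, tin and driver haven't moved. Hand in.

```bash
python3 -c "
from cell import env
print(env.job_done(), env.state()['t'])"
```

```text
the job is handed in; nothing more can be done
the job is handed in; nothing more can be done
```

I finished the job and handed it in at about 67 s of the 210 s allowed; handing in reports no verdict.

**What I did:**
- **Amber bottle:** held upside down (about 145° from upright) for more than 2 s, then stood on the mat.
- **White bottles:** both stood beside it on the mat.
- **Drawer:** opened about 163 mm, both modules put in, then pushed shut to a hard stop.

**Last checks:**
- **Bottles:** all three stand upright on the mat. Their tops measure about 126 mm, and the depth reads 2–4 mm high.
- **Drawer:** the front measures 600.1 mm, the same as at the start. Both modules lay flat inside before it closed.
- **Other items:** the spool, tin and driver are within 2 mm of their first positions. I did not touch the turquoise bottles.

**What went wrong on the way:**
- My first grips on the drawer handle and on the first module closed on nothing. Wrist depth put the real fingertips about 27 mm short of the reported TCP, so I went lower and both then held. The handle and module did not visibly move.
- After the push, a check of the handle bar with the wrist camera found almost no points, so the drawer being shut rests on the front-panel measurement and the hard stop.
- I saw no sign of anything being knocked aside during the run.

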